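# Unmould the cast rubbing blocks

## Task

Fresh rubbing blocks have set in the iron mould and its shaker was left running high: first turn the shaker dial back to the release mark, then lift every block out of the mould and set it, ridge up, flat in the drying tray with no two blocks touching, and once they are all there turn the dial to off. The blocks are still brittle, so hold them lightly (about 25 N of grip, never over 40 N) and set them down rather than drop them; never take hold of a block while the shaker stands above the release mark, and leave the other things on the table where they are.

Things in the scene. Friction and masses are not known exactly. Their poses are not given: they have to be found in the camera images.
- mould: Cast-iron mould, fixed, 176 x 226 mm (x, y) and 30 mm high, with 2 x 3 open rectangular cavities, each 76 x 65 mm and 20 mm deep; centres at x = -42 or +42 mm and y = -72.7, 0 or +72.7 mm. A round lug, 26 mm high, at the middle of its -x and +x sides reaches 110 mm from its centre. Origin: centre of its underside.
- tray: Shallow wooden drying tray, fixed, outside 206 x 256 mm (x, y), 20 mm high, walls 8 mm, inner floor 190 x 240 mm, 8 mm above the table. Origin: centre of its underside.
- block1: Cast-stone rubbing block: a slab 70 x 56 mm (x, y), 24 mm high, with an upright grip ridge 56 x 20 mm (x, y) along its middle that rises to 50 mm. About 0.25 kg. Origin: centre of its underside; z up. All blocks are alike. At the start 4 to 6 of the six lie in mould cavities, ridge up, standing 4 mm proud of the mould, 3 mm or more loose all round; any others are absent.
- block2: Cast-stone rubbing block: a slab 70 x 56 mm (x, y), 24 mm high, with an upright grip ridge 56 x 20 mm (x, y) along its middle that rises to 50 mm. About 0.25 kg. Origin: centre of its underside; z up. All blocks are alike. At the start 4 to 6 of the six lie in mould cavities, ridge up, standing 4 mm proud of the mould, 3 mm or more loose all round; any others are absent.
- block3: Cast-stone rubbing block: a slab 70 x 56 mm (x, y), 24 mm high, with an upright grip ridge 56 x 20 mm (x, y) along its middle that rises to 50 mm. About 0.25 kg. Origin: centre of its underside; z up. All blocks are alike. At the start 4 to 6 of the six lie in mould cavities, ridge up, standing 4 mm proud of the mould, 3 mm or more loose all round; any others are absent.
- block4: Cast-stone rubbing block: a slab 70 x 56 mm (x, y), 24 mm high, with an upright grip ridge 56 x 20 mm (x, y) along its middle that rises to 50 mm. About 0.25 kg. Origin: centre of its underside; z up. All blocks are alike. At the start 4 to 6 of the six lie in mould cavities, ridge up, standing 4 mm proud of the mould, 3 mm or more loose all round; any others are absent.
- block5: Cast-stone rubbing block: a slab 70 x 56 mm (x, y), 24 mm high, with an upright grip ridge 56 x 20 mm (x, y) along its middle that rises to 50 mm. About 0.25 kg. Origin: centre of its underside; z up. All blocks are alike. At the start 4 to 6 of the six lie in mould cavities, ridge up, standing 4 mm proud of the mould, 3 mm or more loose all round; any others are absent.
- block6: Cast-stone rubbing block: a slab 70 x 56 mm (x, y), 24 mm high, with an upright grip ridge 56 x 20 mm (x, y) along its middle that rises to 50 mm. About 0.25 kg. Origin: centre of its underside; z up. All blocks are alike. At the start 4 to 6 of the six lie in mould cavities, ridge up, standing 4 mm proud of the mould, 3 mm or more loose all round; any others are absent.
- shaker: Control box of the mould shaker, fixed, 80 x 80 mm, 45 mm high, grey, with a dial on its top. White scale marks surround the dial; the two thick long ones are off (towards the box's own +x) and release (1.4 rad clockwise of it from above); thin short marks stand every 0.35 rad. Origin: centre of its underside.
- dial (a joint): Angle of the black shaker dial, rad: 0 = white pointer line at the off mark (an end stop), grows clockwise seen from above, 1.4 = pointer at the release mark, up to 4.2. Stays where it is left; takes about 0.04 N m. At the start it stands somewhere between 2.2 and 3.6.
- dial_grip (a point): Centre of the dial's grip bar, on the dial's vertical axis, 67 mm above the table. The bar is 54 mm long (along this frame's x, pointer end at +x), 14 mm wide (y), 28 mm high (from 53 to 81 mm above the table), on a round skirt of 58 mm diameter whose top is 53 mm above the table. The frame turns with the dial.
- off_mark (a point): The off mark on the box's top, 37 mm from the dial's axis.
- release_mark (a point): The release mark on the box's top, 37 mm from the dial's axis.
- frog: Bystander: carved green soapstone frog, 75 mm long, 64 mm high. Origin: centre of its underside.
- pumice: Bystander: flat pumice stone 90 x 60 x 30 mm. Origin: centre of its underside.
- paddle: Bystander: wooden polishing paddle, 285 mm long along x, 14 mm thick. Origin: near its middle, underside.
- dish: Bystander: shallow round grey soapstone dish, 170 mm across, 28 mm high. Origin: centre of its underside.
- rasp: Bystander: rasp with a wooden grip, 280 mm long along x, 26 mm high. Origin: near its middle, underside.
- mallet: Bystander: wooden mallet lying down, 230 mm long along x, head 100 mm wide, 64 mm high. Origin: near its middle, underside.
Not all that is in view belongs to the job. Leave any purple look-alike of the block6 alone. Leave any red look-alike of the block2 alone.

How it is judged:
On the way, in this order (a step that is already met when the one before it is completed fails the run):
1. the dial stands at the release mark (1.4 rad, within 0.1) (value of joint dial between 1.3 and 1.5 rad), for 0.5 s.
2. every block present lies flat in the tray, ridge up, released, none touching another (x of block1 in the frame of tray between -0.08 and 0.08 m and y of block1 in the frame of tray between -0.105 and 0.105 m and z of block1 in the frame of tray between 0.004 and 0.014 m and angle between each of block1, block2, block3, block4, block5, block6's own z axis and vertical below 0.12 rad and linear speed of each of block1, block2, block3, block4, block5, block6 below 0.03 m/s and contact force between the fingers and block1 below 0.1 N and x of block2 in the frame of tray between -0.08 and 0.08 m and y of block2 in the frame of tray between -0.105 and 0.105 m and z of block2 in the frame of tray between 0.004 and 0.014 m and contact force between the fingers and block2 below 0.1 N and x of block3 in the frame of tray between -0.08 and 0.08 m and y of block3 in the frame of tray between -0.105 and 0.105 m and z of block3 in the frame of tray between 0.004 and 0.014 m and contact force between the fingers and block3 below 0.1 N and x of block4 in the frame of tray between -0.08 and 0.08 m and y of block4 in the frame of tray between -0.105 and 0.105 m and z of block4 in the frame of tray between 0.004 and 0.014 m and contact force between the fingers and block4 below 0.1 N and x of block5 in the frame of tray between -0.08 and 0.08 m and y of block5 in the frame of tray between -0.105 and 0.105 m and z of block5 in the frame of tray between 0.004 and 0.014 m and contact force between the fingers and block5 below 0.1 N and x of block6 in the frame of tray between -0.08 and 0.08 m and y of block6 in the frame of tray between -0.105 and 0.105 m and z of block6 in the frame of tray between 0.004 and 0.014 m and contact force between the fingers and block6 below 0.1 N and contact force between block1 and block2 below 0.2 N and contact force between each of block1, block2 and block3 below 0.2 N and contact force between each of block1, block2, block3 and block4 below 0.2 N and contact force between each of block1, block2, block3, block4 and block5 below 0.2 N and contact force between each of block1, block2, block3, block4, block5 and block6 below 0.2 N), for 0.3 s.
3. the dial is turned to off (below 0.12 rad) (value of joint dial below 0.12 rad), for 0.3 s.
At the end, for the whole second after the job is handed in: Every block present rests ridge up (within 0.12 rad) flat on the tray's floor, inside its walls, released and still, no block touching another, and the dial is at off (below 0.12 rad) (all of step 2 and value of joint dial below 0.12 rad).
It fails at once if a block is squeezed or pressed by the fingers with more than 100 N, both fingers together (contact force between the fingers and block1 above 100 N or contact force between the fingers and block2 above 100 N or contact force between the fingers and block3 above 100 N or contact force between the fingers and block4 above 100 N or contact force between the fingers and block5 above 100 N or contact force between the fingers and block6 above 100 N).
It fails at once if a block is held by the fingers while the dial stands above the release mark (over 1.55 rad) (value of joint dial above 1.55 rad and (contact force between the fingers and block1 above 2 N or contact force between the fingers and block2 above 2 N or contact force between the fingers and block3 above 2 N or contact force between the fingers and block4 above 2 N or contact force between the fingers and block5 above 2 N or contact force between the fingers and block6 above 2 N)).
It fails at once if a block is dropped: in the air, touched by nothing, with its underside more than 50 mm above the table ((height (world z) of block1 above 0.05 m and contact force between block1 and anything else below 0.01 N) or (height (world z) of block2 above 0.05 m and contact force between block2 and anything else below 0.01 N) or (height (world z) of block3 above 0.05 m and contact force between block3 and anything else below 0.01 N) or (height (world z) of block4 above 0.05 m and contact force between block4 and anything else below 0.01 N) or (height (world z) of block5 above 0.05 m and contact force between block5 and anything else below 0.01 N) or (height (world z) of block6 above 0.05 m and contact force between block6 and anything else below 0.01 N)).
It fails at once if one of the bystanders is moved more than 30 mm (distance of any of frog, pumice, paddle, dish, rasp, mallet from where it was at the start of the episode above 0.03 m).
Of block1, block2, block3, block4, block5, block6 only 4 to 6 are there at a start; the rules pass over those that are not, and their reading is None.
At some moment in a run one of block1, block2, block3, block4, block5, block6 may be knocked a few centimetres aside while the robot is not near it.
It also fails if it takes over 210 s, if anything falls off the work surface, if the arm or the gripper's body presses on something with over 40 N, if the wrist force passes 120 N, or if a joint passes its speed limit or range.

## Robot

A 6-joint arm with a two-finger parallel gripper is mounted at the origin on the work surface. World frame = base frame: x ahead of the robot, y to its left, z up, the work surface at z = 0. Lengths are in m, angles in rad, forces in N, time in s.
With the tool pointing down it reaches from about 0.3 to 0.875 m from the base axis. Payload 6.4 kg.
Tool frame: the origin (TCP) lies midway between the tips of the shut fingers; the grasp point (between the pads) lies 19 mm behind it; z points along the fingers, y is the line along which they close (so a half turn about z gives the same grasp; the last joint's range is limited). The gripper opens to 85 mm and grips with 20 to 120 N. Pads are 22 mm wide; open, the fingers measure 114 mm over their backs; the gripper's body (76 mm by 85 mm) begins 54 mm behind the grasp point. The pads swing forward as they close: fully open they stand 13 mm farther back than shut.
Start: joints at [1.105, 0.181, 1.607, -0, 1.354, -0.206], TCP at [0.148, 0.556, 0.231] pointing down, gripper open.
Joint ranges: [-2.99, 2.99], [-0.89, 2.07], [0.3, 2.58], [-1.14, 4.28], [0, 2.63], [-3.12, 3.12]. Speed limits (rad/s): [2.57, 2.57, 3.01, 3.14, 3.14, 3.14].

## Interface

Orientations are given as [roll, pitch, yaw] about the fixed x, y, z axes, in that order (R = Rz(yaw) Ry(pitch) Rx(roll)).
In Python, from rig import get_obs, snapshot, calibration, manip gives the robot as it stands.
- The arm moves only by the tool carry_out, never from a script. Its argument "targets" is a list of rows, each a list of 7 numbers: the shift along the tool's x, y, z in cm, then the turn, a rotation vector about the tool's x, y, z in rad, then the closure, from 0 (fully open) to 1 (shut). A call has exactly 10 rows; each row shifts and turns the commanded pose from where the row before left it, along the tool's axes as they then stand; what a row does not reach is not made up. A row lasts 1/12 s, in which the tool goes at most 41.7 mm and 7.16 degrees, less where a joint would pass 70% of its speed; a pose out of reach is approached as far as the arm can. A call with a gripper value outside its range is refused whole. The fingers move at their own pace and stop on an object; "newtons" is the grip in N (left out, the last holds). Time passes only in rows, so rows that do not move let the fingers close, or fill a call up. It gives the time, the measured TCP pose, the force, the opening and the grip force at its end, in the units of the state.
- get_obs(): the state, without advancing time (a new reading comes with each control period).
- snapshot(name): name is "side" or "top"; returns (picture, depth): 384x512x3 uint8, red, green, blue; 384x512 float32, m along the optical axis (not along the pixel's ray), 0 where there is no reading.
- calibration(name): a dict with "fx", "fy", "cx", "cy" (pixels), "dist_coeffs" ([k1, k2, p1, p2, k3] as OpenCV has them; the pictures are not rectified), "xyz" and "attitude" of the camera in the world. Camera axes: x right, y up, looking along -z (the intrinsics and any distortion apply to the point x, -y, -z); pixel columns grow to the right and rows downward; lengths in m; the calibration is good to about 2 mm. A picture is of the moment at which its call begins. calibration takes no time and is no camera call.
- manip.close_job(): hands the job in; it is judged then, once.
The state is a dict: "clock": time; "qpos": joint angles; "joint_velocities": joint speeds; "joint_efforts": joint torques, N m; "eef_pos": TCP position; "tool_rot": TCP orientation; "contact_force": force on the tool from outside, world axes, zero at the start; "wrist_torque": the same for the moment, N m; "opening": opening from 0.0 (shut) to 1.0 (fully open); "grasp_force": force on a finger pad.
Only numpy, scipy, OpenCV 4.12 (cv2) and the standard library are available. Lean on these libraries where they do the work, as an engineer would, in place of code of your own. Each camera call takes 0.05 s, during which the arm holds its last target. There are 200 camera calls.

## Working session

There is one attempt and no reset: what is moved stays moved. The work goes in short steps, Python scripts to look and compute and a tool call to move; the robot and the scene stay as the last step left them, time stands still between calls to the robot, and variables do not carry over. Pictures are saved under pics/ and viewed, at most 14 in all, crops included, and the job is handed in when it is done.

Besides the shell and the picture viewer there is one more tool, called after "Emit:" as name(argument=value, ...), one argument or row to a line, values as JSON. carry_out: Moves the arm, as the interface text tells. Its arguments: {"type":"object","properties":{"targets":{"type":"array"},"newtons":{"type":"number"}},"required":["targets"]}

```bash
ls; mkdir -p pics
cat > h.py <<'E'
import numpy as np, cv2
from scipy.spatial.transform import Rotation as R
from rig import get_obs, snapshot, calibration, manip
def cam(n):
    c=calibration(n); K=np.array([[c['fx'],0,c['cx']],[0,c['fy'],c['cy']],[0,0,1.]])
    a=np.array(c['attitude'],float)
    M=a if a.shape==(3,3) else R.from_euler('xyz',a).as_matrix()
    return K,np.array(c['dist_coeffs'],float),np.array(c['xyz']),M
def rays(n,uv):
    K,d,p,M=cam(n)
    q=cv2.undistortPoints(np.array(uv,float).reshape(-1,1,2),K,d).reshape(-1,2)
    return p,np.c_[q[:,0],-q[:,1],-np.ones(len(q))]@M.T
def atz(n,uv,z):
    p,r=rays(n,uv); return p+r*((z-p[2])/r[:,2])[:,None]
def cloud(n,dep):
    h,w=dep.shape; u,v=np.meshgrid(np.arange(w),np.arange(h))
    p,r=rays(n,np.c_[u.ravel(),v.ravel()]); 
    return (p+r*dep.reshape(-1,1)).reshape(h,w,3)
def proj(n,P):
    K,d,p,M=cam(n); q=(np.atleast_2d(P)-p)@M*[1,-1,-1]
    return cv2.projectPoints(q,np.zeros(3),np.zeros(3),K,d)[0].reshape(-1,2)
E
python3 - <<'E'
from h import *
for n in('top','side'):
    print(n,calibration(n)); im,d=snapshot(n); cv2.imwrite(f'pics/{n}0.png',cv2.resize(im[:,:,::-1],(800,600),interpolation=cv2.INTER_CUBIC)); np.savez(f'{n}0.npz',im=im,d=d)
print(get_obs())
E
```

```text
pics
top {'fx': 451.7139753528454, 'fy': 451.7139753528454, 'cx': 255.89179555002875, 'cy': 195.39550883406352, 'dist_coeffs': array([-0.16483578,  0.        ,  0.        ,  0.        ,  0.        ]), 'xyz': array([ 0.31723288, -0.0087276 ,  1.4554072 ]), 'attitude': array([ 0.16972887,  0.00842889, -1.55339945])}
side {'fx': 398.5274078979475, 'fy': 398.5274078979475, 'cx': 255.4843455835265, 'cy': 192.426889597406, 'dist_coeffs': array([-0.01371879,  0.        ,  0.        ,  0.        ,  0.        ]), 'xyz': array([-0.05067596, -0.77494241,  0.81365093]), 'attitude': array([ 0.92310217, -0.00770787, -0.64066842])}
{'clock': 0.1, 'qpos': array([ 1.10473763e+00,  1.81474199e-01,  1.60793106e+00,  8.05956798e-07,
        1.35382190e+00, -2.06296852e-01]), 'joint_velocities': array([-0.00026221, -0.00185756, -0.00111105,  0.00198471, -0.00041616,
       -0.00014551]), 'joint_efforts': array([ 6.04331453e-04, -4.45879626e+01, -3.52241600e+01, -3.91075591e-04,
        4.20192664e-03,  2.27016805e-06]), 'eef_pos': array([0.14743351, 0.55524419, 0.23045893]), 'tool_rot': array([-3.13999296e+00, -3.35577527e-04,  2.88183037e+00]), 'contact_force': array([ 0.80553981,  0.2043892 , -0.12604939]), 'wrist_torque': array([-0.01427554, -0.0399461 , -0.02265804]), 'grasp_force': 0.0, 'opening': 0.9977834428283276}
```

View pics/top0.png

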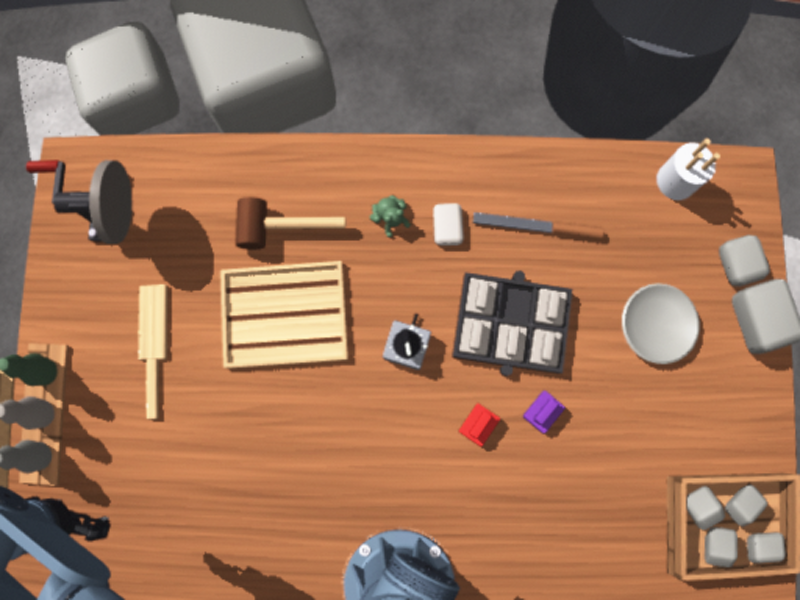

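View pics/side0.png

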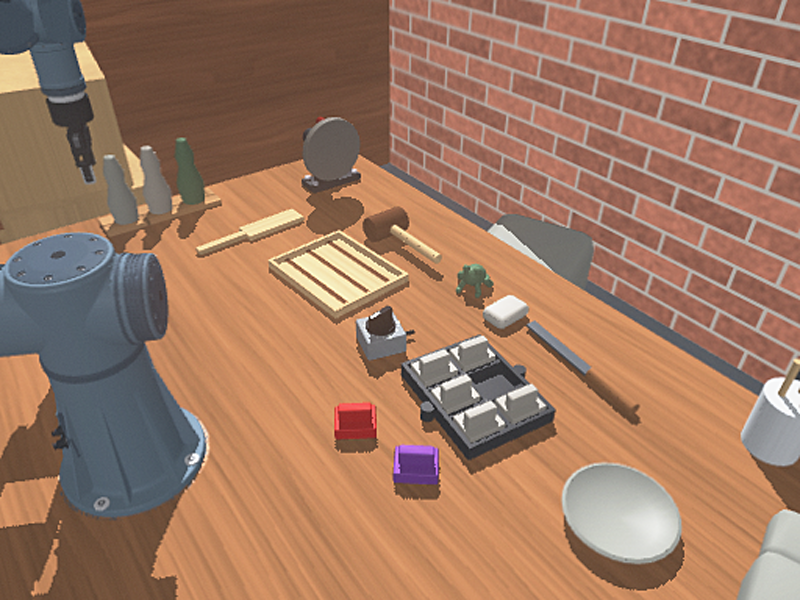

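Grey blocks in the mould at top-view pixels (482,296), (551,306), (475,337), (511,343) and (545,348). The cavity at (516,302) is empty. Look-alikes to leave alone are red (480,425) and purple (545,411). Also seen: tray (285,315), shaker (407,343). The five grey blocks fit the description, so next I measure and take a close crop.

Run:
```python
from h import *
z=np.load('top0.npz'); im,d=z['im'],z['d']; C=cloud('top',d)
def rect(u0,v0,u1,v1,lo,hi,name):
    m=np.zeros(d.shape,bool); m[v0:v1,u0:u1]=1
    m&=(C[...,2]>lo)&(C[...,2]<hi)&(d>0)
    P=C[m]; r=cv2.minAreaRect((P[:,:2]*1000).astype(np.float32)); print(name,m.sum(),np.round(r[0],1),np.round(r[1],1),round(r[2],2),'z',np.round(np.median(P[:,2]),4))
    return P
rect(138,163,228,240,.012,.03,'tray')
rect(285,170,372,244,.018,.06,'mould>18 (w lugs)')
rect(285,176,372,238,.027,.06,'mould top')
rect(242,200,277,240,.038,.05,'box'); rect(242,200,277,240,.07,.09,'bar');rect(242,200,277,240,.0515,.09,'dial')
m=(C[...,2]>.040)&(C[...,2]<.06)&(d>0); m[:170]=0;m[244:]=0;m[:,:285]=0;m[:,372:]=0
n,l,s,c=cv2.connectedComponentsWithStats(m.astype(np.uint8))
for i in range(1,n):
    if s[i,4]<20: continue
    P=C[l==i]; r=cv2.minAreaRect((P[:,:2]*1000).astype(np.float32)); print('ridge',s[i,4],np.round(c[i]),np.round(r[0],1),np.round(r[1],1),round(r[2],1),P[:,:2].mean(0).round(4),np.median(P[:,2]).round(4))
print('table',np.median(C[250:300,200:280,2]))
a=cv2.resize(im[195:242,235:285,::-1],None,fx=8,fy=8,interpolation=cv2.INTER_CUBIC)
b=cv2.resize(im[168:244,283:375,::-1],None,fx=4.35,fy=4.947,interpolation=cv2.INTER_CUBIC)
cv2.imwrite('pics/crop1.png',np.hstack([a,b[:376,:400]]))
```

```text
tray 1425 [542.8 252.4] [209.3 255.1] 5.25 z 0.016
mould>18 (w lugs) 2933 [ 531.1 -223.7] [227.2 220.2] 82.24 z 0.0325
mould top 2426 [ 530.4 -223.1] [226.2 200.7] 81.65 z 0.0337
box 360 [480.4  -5.5] [79.6 80.1] 73.86 z 0.0454
bar 80 [480.4  -5.6] [55.  13.9] 9.5 z 0.0816
dial 236 [ 4.8e+02 -2.0e-01] [65.6 75.3] 60.02 z 0.0562
ridge 68 [308. 189.] [ 582.1 -154.2] [29.7 54.6] 87.4 [ 0.5793 -0.1555] 0.0564
ridge 66 [353. 196.] [ 563.5 -307.3] [29.9 58.3] 75.8 [ 0.5616 -0.3011] 0.0556
ridge 56 [304. 214.] [ 501.3 -144.6] [23.3 56.8] 71.9 [ 0.5012 -0.1438] 0.0574
ridge 87 [328. 219.] [ 487.  -221.7] [25.1 55. ] 82.5 [ 0.4864 -0.2183] 0.0572
ridge 66 [350. 223.] [ 476.6 -288.1] [54.8 25.7] 8.1 [ 0.4753 -0.2877] 0.0561
table 0.0010984865724451565
```

View pics/crop1.png

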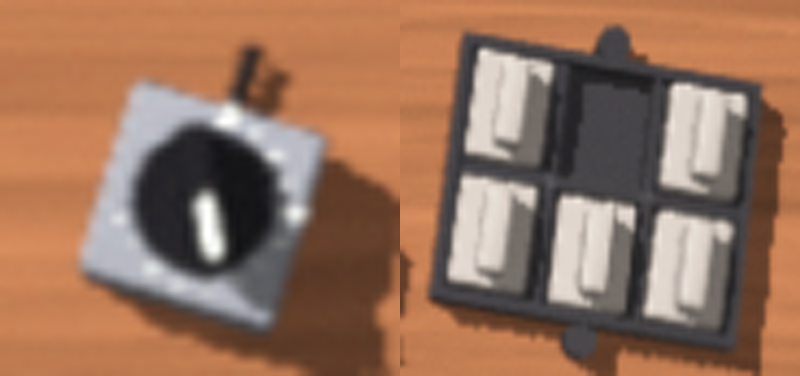

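Crop: the dial centre is at (205,195) with its pointer towards (210,255). The off mark is at (228,115) and the release mark at (297,212). That puts the dial at about 2.70 rad, so it has to turn about 1.295 rad counter-clockwise. The five grey blocks are confirmed.

```bash
cat >> h.py <<'E'
def go(x,y,z,yaw,p=None,psi=None):
    """shift (cm, tool axes now) and turn about tool z to reach the target, tool down"""
    o=get_obs(); p=o['eef_pos'] if p is None else np.array(p); psi=o['tool_rot'][2] if psi is None else psi
    M=R.from_euler('xyz',[np.pi,0,psi]).as_matrix()
    t=-(yaw-psi); t=(t+np.pi)%(2*np.pi)-np.pi
    s=(np.array([x,y,z])-p)@M*100
    print('shift cm',s.round(2),'len',np.linalg.norm(s).round(1),'turn z',round(t,3),'alt',round(t-np.sign(t)*np.pi,3),'q6->',round(o['qpos'][5]+t,2))
def ridges(n='top',lo=.053,hi=.066,box=((.40,.66),(-.38,-.08)),dep=None):
    if dep is None: dep=snapshot(n)[1]
    C=cloud(n,dep); m=(C[...,2]>lo)&(C[...,2]<hi)&(dep>0)
    for k in(0,1): m&=(C[...,k]>box[k][0])&(C[...,k]<box[k][1])
    N,l,s,c=cv2.connectedComponentsWithStats(m.astype(np.uint8),connectivity=4)
    for i in range(1,N):
        if s[i,4]<15: continue
        P=C[l==i]; r=cv2.minAreaRect((P[:,:2]*1000).astype(np.float32))
        print('ridge',s[i,4],np.round(r[0],1),np.round(r[1],1),round(r[2],1),np.median(P[:,2]).round(4))
E
python3 - <<'E'
from h import *
ridges(dep=np.load('top0.npz')['d'])
p=np.array([.5308,-.2234]);a=np.radians(-8);M=np.array([[np.cos(a),-np.sin(a)],[np.sin(a),np.cos(a)]])
for x in(42,-42):
    for y in(72.7,0,-72.7): print('cav',x,y,(p+M@[x/1000,y/1000]).round(4))
t=np.array([.5428,.2524]);a=np.radians(5.25);M=np.array([[np.cos(a),-np.sin(a)],[np.sin(a),np.cos(a)]])
for x in(45,-45):
    for y in(75,0,-75): print('slot',x,y,(t+M@[x/1000,y/1000]).round(4))
go(.480,-.0055,.16,.166)
E
```

```text
ridge 107 [ 582.  -157.7] [19.8 55. ] 80.5 0.0601
ridge 113 [ 563.4 -304.7] [20.8 55. ] 81.8 0.0602
ridge 107 [ 500.5 -145.8] [19.9 56.3] 83.3 0.06
ridge 112 [ 487.4 -219.5] [20.8 55.2] 81.0 0.0592
ridge 112 [ 478.2 -291.8] [21.7 55.9] 81.3 0.0601
cav 42 72.7 [ 0.5825 -0.1573]
cav 42 0 [ 0.5724 -0.2292]
cav 42 -72.7 [ 0.5623 -0.3012]
cav -42 72.7 [ 0.4993 -0.1456]
cav -42 0 [ 0.4892 -0.2176]
cav -42 -72.7 [ 0.4791 -0.2895]
slot 45 75 [0.5807 0.3312]
slot 45 0 [0.5876 0.2565]
slot 45 -75 [0.5945 0.1818]
slot -45 75 [0.4911 0.323 ]
slot -45 0 [0.498  0.2483]
slot -45 -75 [0.5049 0.1736]
shift cm [-46.54 -45.65   7.05] len 65.6 turn z 2.716 alt -0.426 q6-> 2.51
```

Emit:
carry_out(
  targets=[
    [-2.3, -2.3, 0.3, 0, 0, 0, 0],
    [-2.3, -2.3, 0.3, 0, 0, 0, 0],
    [-2.3, -2.3, 0.3, 0, 0, 0, 0],
    [-2.3, -2.3, 0.3, 0, 0, 0, 0],
    [-2.3, -2.3, 0.3, 0, 0, 0, 0],
    [-2.3, -2.3, 0.3, 0, 0, 0, 0],
    [-2.3, -2.3, 0.3, 0, 0, 0, 0],
    [-2.3, -2.3, 0.3, 0, 0, 0, 0],
    [-2.3, -2.3, 0.3, 0, 0, 0, 0],
    [-2.3, -2.3, 0.3, 0, 0, 0, 0],
  ],
)

```text
clock: 0.93
eef_pos: [0.3111, 0.2729, 0.201]
tool_rot: [-3.142, -0.0, 2.882]
contact_force: [0.6, -0.3, 1.1]
opening: 0.997
grasp_force: 0.0
```

Emit:
carry_out(
  targets=[
    [-2.3, -2.3, 0.3, 0, 0, 0, 0],
    [-2.3, -2.3, 0.3, 0, 0, 0, 0],
    [-2.3, -2.3, 0.3, 0, 0, 0, 0],
    [-2.3, -2.3, 0.3, 0, 0, 0, 0],
    [-2.3, -2.3, 0.3, 0, 0, 0, 0],
    [-2.3, -2.3, 0.3, 0, 0, 0, 0],
    [-2.3, -2.3, 0.3, 0, 0, 0, 0],
    [-2.3, -2.3, 0.3, 0, 0, 0, 0],
    [-2.3, -2.3, 0.3, 0, 0, 0, 0],
    [-2.3, -2.3, 0.3, 0, 0, 0, 0],
  ],
)

```text
clock: 1.77
eef_pos: [0.4744, -0.0086, 0.1708]
tool_rot: [3.142, -0.0, 2.881]
contact_force: [0.1, 0.7, 0.6]
opening: 1.002
grasp_force: 0.0
```

Emit:
carry_out(
  targets=[
    [0, 0, 0, 0, 0, 0.09, 0],
    [0, 0, 0, 0, 0, 0.09, 0],
    [0, 0, 0, 0, 0, 0.09, 0],
    [0, 0, 0, 0, 0, 0.09, 0],
    [0, 0, 0, 0, 0, 0.09, 0],
    [0, 0, 0, 0, 0, 0.09, 0],
    [0, 0, 0, 0, 0, 0.09, 0],
    [0, 0, 0, 0, 0, 0.09, 0],
    [0, 0, 0, 0, 0, 0.09, 0],
    [0, 0, 0, 0, 0, 0.09, 0],
  ],
)

```text
clock: 2.6
eef_pos: [0.4738, -0.0069, 0.1709]
tool_rot: [-3.141, -0.0, 1.977]
contact_force: [0.1, 0.3, 0.5]
opening: 1.003
grasp_force: 0.0
```

Emit:
carry_out(
  targets=[
    [0, 0, 0, 0, 0, 0.09, 0],
    [0, 0, 0, 0, 0, 0.09, 0],
    [0, 0, 0, 0, 0, 0.09, 0],
    [0, 0, 0, 0, 0, 0.09, 0],
    [0, 0, 0, 0, 0, 0.09, 0],
    [0, 0, 0, 0, 0, 0.09, 0],
    [0, 0, 0, 0, 0, 0.09, 0],
    [0, 0, 0, 0, 0, 0.09, 0],
    [0, 0, 0, 0, 0, 0.09, 0],
    [0, 0, 0, 0, 0, 0.09, 0],
  ],
)

```text
clock: 3.43
eef_pos: [0.4737, -0.0069, 0.1709]
tool_rot: [-3.141, 0.0, 1.077]
contact_force: [-0.1, 0.2, -0.3]
opening: 1.0
grasp_force: 0.0
```

Emit:
carry_out(
  targets=[
    [0, 0, 0, 0, 0, 0.09, 0],
    [0, 0, 0, 0, 0, 0.09, 0],
    [0, 0, 0, 0, 0, 0.09, 0],
    [0, 0, 0, 0, 0, 0.09, 0],
    [0, 0, 0, 0, 0, 0.09, 0],
    [0, 0, 0, 0, 0, 0.09, 0],
    [0, 0, 0, 0, 0, 0.09, 0],
    [0, 0, 0, 0, 0, 0.09, 0],
    [0, 0, 0, 0, 0, 0.09, 0],
    [0, 0, 0, 0, 0, 0.09, 0],
  ],
)

```text
clock: 4.27
eef_pos: [0.4737, -0.0069, 0.1709]
tool_rot: [-3.141, 0.001, 0.177]
contact_force: [0.3, -0.3, 0.4]
opening: 0.997
grasp_force: 0.0
```

Run:
```python
from h import *
go(.480,-.0055,.058,.166); o=get_obs(); print(o['eef_pos'],o['tool_rot'],o['qpos'][5])
```

```text
shift cm [ 0.64 -0.03 11.29] len 11.3 turn z 0.011 alt -3.13 q6-> 1.14
[ 0.4737391  -0.0069046   0.17090447] [-3.14122384e+00  7.81639992e-04  1.77388987e-01] 1.1275666278835998
```

Emit:
carry_out(
  targets=[
    [0.6, 0, 1.4, 0, 0, 0.01, 0],
    [0, 0, 1.4, 0, 0, 0, 0],
    [0, 0, 1.4, 0, 0, 0, 0],
    [0, 0, 1.4, 0, 0, 0, 0],
    [0, 0, 1.4, 0, 0, 0, 0],
    [0, 0, 1.4, 0, 0, 0, 0],
    [0, 0, 1.4, 0, 0, 0, 0],
    [0, 0, 1.0, 0, 0, 0, 0],
    [0, 0, 0.5, 0, 0, 0, 0],
    [0, 0, 0, 0, 0, 0, 0],
  ],
  newtons=35,
)

```text
clock: 5.1
eef_pos: [0.479, -0.0057, 0.0571]
tool_rot: [-3.14, 0.002, 0.172]
contact_force: [0.3, -0.0, -0.2]
opening: 1.003
grasp_force: 0.0
```

Emit:
carry_out(
  targets=[
    [0, 0, 0, 0, 0, 0, 1],
    [0, 0, 0, 0, 0, 0, 1],
    [0, 0, 0, 0, 0, 0, 1],
    [0, 0, 0, 0, 0, 0, 1],
    [0, 0, 0, 0, 0, 0, 1],
    [0, 0, 0, 0, 0, 0, 1],
    [0, 0, 0, 0, 0, 0, 1],
    [0, 0, 0, 0, 0, 0, 1],
    [0, 0, 0, 0, 0, 0, 1],
    [0, 0, 0, 0, 0, 0, 1],
  ],
)

```text
clock: 5.93
eef_pos: [0.4805, -0.0069, 0.0589]
tool_rot: [3.14, -0.001, 0.172]
contact_force: [-1.1, -4.4, 2.9]
opening: 0.152
grasp_force: 39.7
```

Emit:
carry_out(
  targets=[
    [0, 0, 0, 0, 0, -0.08, 1],
    [0, 0, 0, 0, 0, -0.08, 1],
    [0, 0, 0, 0, 0, -0.08, 1],
    [0, 0, 0, 0, 0, -0.08, 1],
    [0, 0, 0, 0, 0, -0.08, 1],
    [0, 0, 0, 0, 0, -0.08, 1],
    [0, 0, 0, 0, 0, -0.08, 1],
    [0, 0, 0, 0, 0, -0.08, 1],
    [0, 0, 0, 0, 0, -0.08, 1],
    [0, 0, 0, 0, 0, -0.08, 1],
  ],
)

```text
clock: 6.77
eef_pos: [0.4813, -0.0083, 0.059]
tool_rot: [3.137, 0.002, 0.976]
contact_force: [1.7, -11.1, -2.4]
opening: 0.152
grasp_force: 39.0
```

Emit:
carry_out(
  targets=[
    [0, 0, 0, 0, 0, -0.08, 1],
    [0, 0, 0, 0, 0, -0.08, 1],
    [0, 0, 0, 0, 0, -0.08, 1],
    [0, 0, 0, 0, 0, -0.08, 1],
    [0, 0, 0, 0, 0, -0.08, 1],
    [0, 0, 0, 0, 0, -0.08, 1],
    [0, 0, 0, 0, 0, -0.01, 1],
    [0, 0, 0, 0, 0, 0, 1],
    [0, 0, 0, 0, 0, 0, 1],
    [0, 0, 0, 0, 0, 0, 1],
  ],
)

```text
clock: 7.6
eef_pos: [0.4823, -0.0087, 0.059]
tool_rot: [3.136, 0.004, 1.462]
contact_force: [5.8, -11.2, -5.3]
opening: 0.156
grasp_force: 38.4
```

Emit:
carry_out(
  targets=[
    [0, 0, 0, 0, 0, 0, 0],
    [0, 0, 0, 0, 0, 0, 0],
    [0, 0, 0, 0, 0, 0, 0],
    [0, 0, 0, 0, 0, 0, 0],
    [0, 0, 0, 0, 0, 0, 0],
    [0, 0, 0, 0, 0, 0, 0],
    [0, 0, -2, 0, 0, 0, 0],
    [0, 0, -3, 0, 0, 0, 0],
    [0, 0, -3, 0, 0, 0, 0],
    [0, 0, -3, 0, 0, 0, 0],
  ],
)

```text
clock: 8.43
eef_pos: [0.4794, -0.0056, 0.1693]
tool_rot: [-3.14, -0.0, 1.462]
contact_force: [0.6, 0.7, 0.1]
opening: 0.999
grasp_force: 0.0
```

Run:
```python
from h import *
go(.5005,-.1458,.16,np.radians(-8)); o=get_obs(); print(o['eef_pos'],o['tool_rot'],o['qpos'])
im,d=snapshot('side')
u,v=np.round(proj('side',[.48,-.0055,.08])[0]).astype(int)
a=cv2.resize(im[v-35:v+35,u-45:u+45,::-1],None,fx=7,fy=7,interpolation=cv2.INTER_CUBIC); cv2.imwrite('pics/dial2.png',a)
```

```text
shift cm [-13.71   3.62   0.93] len 14.2 turn z 1.602 alt -1.54 q6-> 1.45
[ 0.47943333 -0.00563193  0.16925908] [-3.14049577e+00 -2.29058945e-04  1.46200163e+00] [-2.60019730e-01  3.38776420e-02  1.90118941e+00  6.54702172e-05
  1.20764447e+00 -1.51248453e-01]
```

View pics/dial2.png

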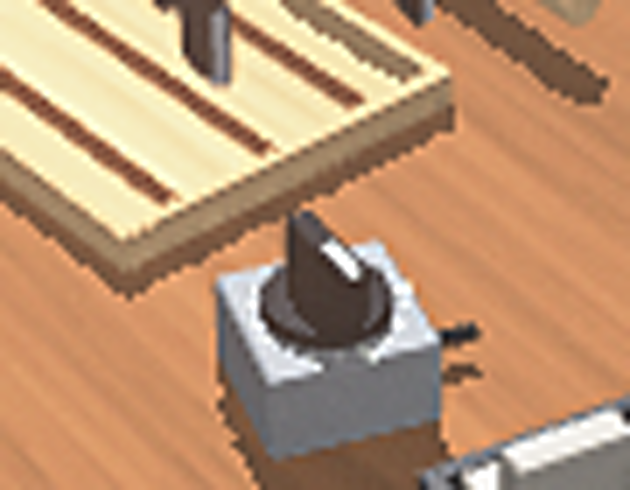

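Emit:
carry_out(
  targets=[
    [-2.7, 0.7, 0.2, 0, 0, 0, 0.3],
    [-2.7, 0.7, 0.2, 0, 0, 0, 0.3],
    [-2.7, 0.7, 0.2, 0, 0, 0, 0.3],
    [-2.7, 0.7, 0.2, 0, 0, 0, 0.3],
    [-2.9, 0.8, 0.1, 0, 0, 0, 0.3],
    [0, 0, 0, 0, 0, 0.107, 0.3],
    [0, 0, 0, 0, 0, 0.107, 0.3],
    [0, 0, 0, 0, 0, 0.107, 0.3],
    [0, 0, 0, 0, 0, 0.107, 0.3],
    [0, 0, 0, 0, 0, 0.107, 0.3],
  ],
  newtons=25,
)

```text
clock: 9.32
eef_pos: [0.5007, -0.146, 0.159]
tool_rot: [-3.141, -0.0, 0.921]
contact_force: [0.2, 1.2, 0.3]
opening: 0.703
grasp_force: 0.0
```

Emit:
carry_out(
  targets=[
    [0, 0, 0, 0, 0, 0.107, 0.3],
    [0, 0, 0, 0, 0, 0.107, 0.3],
    [0, 0, 0, 0, 0, 0.107, 0.3],
    [0, 0, 0, 0, 0, 0.107, 0.3],
    [0, 0, 0, 0, 0, 0.107, 0.3],
    [0, 0, 0, 0, 0, 0.107, 0.3],
    [0, 0, 0, 0, 0, 0.107, 0.3],
    [0, 0, 0, 0, 0, 0.107, 0.3],
    [0, 0, 0, 0, 0, 0.107, 0.3],
    [0, 0, 0, 0, 0, 0.107, 0.3],
  ],
)

```text
clock: 10.15
eef_pos: [0.5008, -0.1458, 0.159]
tool_rot: [-3.141, 0.0, -0.148]
contact_force: [-0.5, 0.6, -0.3]
opening: 0.696
grasp_force: 0.0
```

```bash
cat >> h.py <<'E'
def dial():
    im,d=snapshot('top'); C=cloud('top',d)
    m=(C[...,2]>.07)&(C[...,2]<.09)&(np.hypot(C[...,0]-.48,C[...,1]+.0055)<.045)
    P=C[m]
    if len(P)<30: print('dial hidden',len(P)); return im,d
    r=cv2.minAreaRect((P[:,:2]*1000).astype(np.float32)); print('bar',len(P),np.round(r[0],1),np.round(r[1],1),r[2])
    return im,d
E
python3 - <<'E'
from h import *
im,d=dial(); ridges(dep=d); go(.5005,-.1458,.037,np.radians(-8)); print(get_obs()['opening'])
E
```

```text
bar 84 [480.5  -5.5] [53.2 14.3] 82.44346618652344
ridge 44 [ 560.6 -310.7] [12.4 54.2] 67.6 0.0596
ridge 57 [ 489. -144.] [19.5 33.5] 86.4 0.0598
ridge 116 [ 478.1 -292.2] [20.8 55.5] 81.4 0.0595
ridge 33 [ 482.6 -212.9] [12.  33.8] 72.0 0.0593
shift cm [-0.03  0.   12.2 ] len 12.2 turn z -0.015 alt 3.127 q6-> 1.2
0.6987948489966171
```

Dial reads about 1.42 rad (within the release band). Picking the first block.

Emit:
carry_out(
  targets=[
    [0, 0, 2.0, 0, 0, 0, 0.3],
    [0, 0, 2.0, 0, 0, 0, 0.3],
    [0, 0, 2.0, 0, 0, 0, 0.3],
    [0, 0, 1.5, 0, 0, 0, 0.3],
    [0, 0, 1.5, 0, 0, 0, 0.3],
    [0, 0, 1.2, 0, 0, 0, 0.3],
    [0, 0, 1.0, 0, 0, 0, 0.3],
    [0, 0, 0.7, 0, 0, 0, 0.3],
    [0, 0, 0.3, 0, 0, 0, 0.3],
    [0, 0, 0, 0, 0, 0, 0.3],
  ],
  newtons=25,
)

```text
clock: 11.03
eef_pos: [0.5007, -0.1459, 0.0368]
tool_rot: [-3.141, 0.001, -0.143]
contact_force: [-1.2, -0.1, 0.3]
opening: 0.703
grasp_force: 0.0
```

Emit:
carry_out(
  targets=[
    [0, 0, 0, 0, 0, 0, 0.5],
    [0, 0, 0, 0, 0, 0, 0.6],
    [0, 0, 0, 0, 0, 0, 0.7],
    [0, 0, 0, 0, 0, 0, 0.75],
    [0, 0, 0, 0, 0, 0, 0.8],
    [0, 0, 0, 0, 0, 0, 1],
    [0, 0, 0, 0, 0, 0, 1],
    [0, 0, 0, 0, 0, 0, 1],
    [0, 0, 0, 0, 0, 0, 1],
    [0, 0, 0, 0, 0, 0, 1],
  ],
)

```text
clock: 11.87
eef_pos: [0.5014, -0.1464, 0.038]
tool_rot: [3.141, -0.001, -0.143]
contact_force: [-0.6, -0.6, 5.5]
opening: 0.231
grasp_force: 25.8
```

Emit:
carry_out(
  targets=[
    [0, 0, -0.3, 0, 0, 0, 1],
    [0, 0, -0.6, 0, 0, 0, 1],
    [0, 0, -1.0, 0, 0, 0, 1],
    [0, 0, -1.3, 0, 0, 0, 1],
    [0, 0, -1.5, 0, 0, 0, 1],
    [0, 0, -1.5, 0, 0, 0, 1],
    [0, 0, -1.5, 0, 0, 0, 1],
    [0, 0, -1.5, 0, 0, 0, 1],
    [0, 0, -1.0, 0, 0, 0, 1],
    [0, 0, -0.3, 0, 0, 0, 1],
  ],
)

```text
clock: 12.7
eef_pos: [0.5019, -0.1465, 0.1446]
tool_rot: [3.14, -0.003, -0.143]
contact_force: [0.8, -0.4, -0.9]
opening: 0.228
grasp_force: 24.8
```

Run:
```python
from h import *
o=get_obs(); print(o['eef_pos'],o['grasp_force'],o['opening'],o['contact_force'])
go(.4911,.3230,.142,np.radians(5.25))
im,d=snapshot('side'); u,v=np.round(proj('side',o['eef_pos'])[0]).astype(int)
cv2.imwrite('pics/b1.png',cv2.resize(im[max(0,v-60):v+60,max(0,u-80):u+80,::-1],None,fx=4,fy=4,interpolation=cv2.INTER_CUBIC))
```

```text
[ 0.50188018 -0.1465105   0.14462492] 24.80652004480362 0.2276137143289876 [ 0.84266889 -0.39897767 -0.86349844]
shift cm [ -7.76 -46.32   0.26] len 47.0 turn z -0.235 alt 2.907 q6-> 0.97
```

View pics/b1.png

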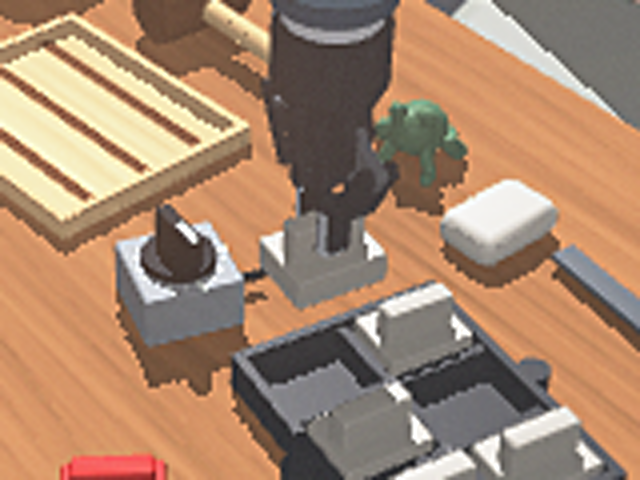

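Emit:
carry_out(
  targets=[
    [-0.2, -1.3, 0, 0, 0, 0, 1],
    [-0.3, -2.0, 0, 0, 0, 0, 1],
    [-0.4, -2.6, 0, 0, 0, 0, 1],
    [-0.4, -2.6, 0, 0, 0, 0, 1],
    [-0.4, -2.6, 0, 0, 0, 0, 1],
    [-0.4, -2.6, 0, 0, 0, 0, 1],
    [-0.4, -2.6, 0, 0, 0, 0, 1],
    [-0.4, -2.6, 0, 0, 0, 0, 1],
    [-0.4, -2.6, 0, 0, 0, 0, 1],
    [-0.4, -2.6, 0, 0, 0, 0, 1],
  ],
)

```text
clock: 13.58
eef_pos: [0.4971, 0.0998, 0.141]
tool_rot: [3.142, 0.003, -0.143]
contact_force: [0.9, 0.4, -2.5]
opening: 0.232
grasp_force: 24.8
```

Emit:
carry_out(
  targets=[
    [-0.5, -2.6, 0, 0, 0, 0, 1],
    [-0.5, -2.6, 0, 0, 0, 0, 1],
    [-0.5, -2.6, 0, 0, 0, 0, 1],
    [-0.5, -2.6, 0, 0, 0, 0, 1],
    [-0.5, -2.6, 0, 0, 0, 0, 1],
    [-0.5, -2.6, 0, 0, 0, 0, 1],
    [-0.4, -2.4, 0, 0, 0, 0, 1],
    [-0.3, -2.0, 0, 0, 0, 0, 1],
    [-0.3, -1.4, 0, 0, 0, 0, 1],
    [-0.1, -0.8, 0, 0, 0, 0, 1],
  ],
)

```text
clock: 14.42
eef_pos: [0.4882, 0.3251, 0.1411]
tool_rot: [3.141, 0.002, -0.141]
contact_force: [-0.1, 0.5, -1.9]
opening: 0.225
grasp_force: 24.9
```

Emit:
carry_out(
  targets=[
    [0, 0, 0.5, 0, 0, -0.06, 1],
    [0, 0, 1.0, 0, 0, -0.06, 1],
    [0, 0, 1.0, 0, 0, -0.06, 1],
    [0, 0, 1.0, 0, 0, -0.055, 1],
    [0, 0, 1.0, 0, 0, 0, 1],
    [0, 0, 1.0, 0, 0, 0, 1],
    [0, 0, 1.0, 0, 0, 0, 1],
    [0, 0, 1.0, 0, 0, 0, 1],
    [0, 0, 0.5, 0, 0, 0, 1],
    [0, 0, 0.2, 0, 0, 0, 1],
  ],
)

```text
clock: 15.25
eef_pos: [0.489, 0.323, 0.0588]
tool_rot: [3.141, 0.002, 0.091]
contact_force: [-0.9, 0.9, -1.6]
opening: 0.229
grasp_force: 24.9
```

Run:
```python
from h import *
go(.4911,.3230,.036,np.radians(5.25)); print(get_obs()['eef_pos'])
```

```text
shift cm [0.21 0.02 2.28] len 2.3 turn z -0.0 alt 3.141 q6-> 1.86
[0.48899241 0.32297801 0.05884152]
```

Emit:
carry_out(
  targets=[
    [0.2, 0, 0.4, 0, 0, 0, 1],
    [0, 0, 0.4, 0, 0, 0, 1],
    [0, 0, 0.4, 0, 0, 0, 1],
    [0, 0, 0.3, 0, 0, 0, 1],
    [0, 0, 0.2, 0, 0, 0, 1],
    [0, 0, 0.2, 0, 0, 0, 1],
    [0, 0, 0.1, 0, 0, 0, 1],
    [0, 0, 0.1, 0, 0, 0, 1],
    [0, 0, 0.1, 0, 0, 0, 1],
    [0, 0, 0, 0, 0, 0, 1],
  ],
)

```text
clock: 16.08
eef_pos: [0.4917, 0.3236, 0.0382]
tool_rot: [3.142, 0.0, 0.092]
contact_force: [-0.4, 0.3, -2.2]
opening: 0.226
grasp_force: 24.9
```

Emit:
carry_out(
  targets=[
    [0, 0, 0.1, 0, 0, 0, 1],
    [0, 0, 0.05, 0, 0, 0, 1],
    [0, 0, 0.05, 0, 0, 0, 1],
    [0, 0, 0.05, 0, 0, 0, 1],
    [0, 0, 0, 0, 0, 0, 1],
    [0, 0, 0, 0, 0, 0, 1],
    [0, 0, 0, 0, 0, 0, 1],
    [0, 0, 0, 0, 0, 0, 1],
    [0, 0, 0, 0, 0, 0, 1],
    [0, 0, 0, 0, 0, 0, 1],
  ],
)

```text
clock: 16.92
eef_pos: [0.4918, 0.3236, 0.036]
tool_rot: [3.142, -0.0, 0.092]
contact_force: [-1.6, -1.2, 2.1]
opening: 0.229
grasp_force: 25.4
```

Emit:
carry_out(
  targets=[
    [0, 0, 0, 0, 0, 0, 0.6],
    [0, 0, 0, 0, 0, 0, 0.5],
    [0, 0, 0, 0, 0, 0, 0.4],
    [0, 0, 0, 0, 0, 0, 0.3],
    [0, 0, 0, 0, 0, 0, 0.3],
    [0, 0, -1, 0, 0, 0, 0.3],
    [0, 0, -2, 0, 0, 0, 0.3],
    [0, 0, -3, 0, 0, 0, 0.3],
    [0, 0, -3, 0, 0, 0, 0.3],
    [0, 0, -2.5, 0, 0, 0, 0.3],
  ],
)

```text
clock: 17.75
eef_pos: [0.4922, 0.3237, 0.1536]
tool_rot: [-3.141, -0.002, 0.092]
contact_force: [-0.1, 0.3, -0.3]
opening: 0.7
grasp_force: 0.0
```

Run:
```python
from h import *
im,d=dial(); ridges(dep=d);ridges(dep=d,box=((.42,.7),(.1,.4)),lo=.045)
o=get_obs();print(o['eef_pos'])
go(.5005+.082,-.1575,.146,np.radians(-8))
go(.487,-.2195,.146,np.radians(-8))
```

```text
bar 85 [480.   -5.4] [53.1 14.5] 84.68146514892578
ridge 103 [ 582.8 -158.1] [20.3 54.5] 80.4 0.0601
ridge 109 [ 564.1 -304.5] [21.5 55.2] 83.0 0.0596
ridge 108 [ 487.  -219.6] [20.1 54.6] 83.2 0.0599
ridge 111 [ 478.7 -292.4] [21.5 56.8] 80.4 0.0603
ridge 96 [690.4 322.5] [57.9 18.2] 88.8 0.0587
ridge 79 [481.  323.1] [35.3 21.5] 1.6 0.0575
[0.49508048 0.32507451 0.15922333]
shift cm [ 4.27 48.86  1.32] len 49.1 turn z 0.232 alt -2.91 q6-> 2.09
shift cm [-5.81 54.15  1.32] len 54.5 turn z 0.232 alt -2.91 q6-> 2.09
```

Emit:
carry_out(
  targets=[
    [0.2, 1.3, 0, 0, 0, 0, 0.3],
    [0.2, 2.0, 0, 0, 0, 0, 0.3],
    [0.2, 2.7, 0, 0, 0, 0, 0.3],
    [0.2, 2.7, 0, 0, 0, 0, 0.3],
    [0.2, 2.7, 0, 0, 0, 0, 0.3],
    [0.2, 2.7, 0, 0, 0, 0, 0.3],
    [0.2, 2.7, 0, 0, 0, 0, 0.3],
    [0.2, 2.7, 0, 0, 0, 0, 0.3],
    [0.2, 2.7, 0, 0, 0, 0, 0.3],
    [0.2, 2.7, 0, 0, 0, 0, 0.3],
  ],
)

```text
clock: 18.63
eef_pos: [0.5339, 0.0756, 0.1503]
tool_rot: [3.142, 0.001, 0.092]
contact_force: [0.5, -0.0, -0.3]
opening: 0.7
grasp_force: 0.0
```

Emit:
carry_out(
  targets=[
    [0.3, 2.7, 0, 0, 0, 0, 0.3],
    [0.2, 2.7, 0, 0, 0, 0, 0.3],
    [0.3, 2.7, 0, 0, 0, 0, 0.3],
    [0.2, 2.7, 0, 0, 0, 0, 0.3],
    [0.3, 2.7, 0, 0, 0, 0, 0.3],
    [0.2, 2.7, 0, 0, 0, 0, 0.3],
    [0.3, 2.5, 0, 0, 0, 0, 0.3],
    [0.2, 2.4, 0, 0, 0, 0, 0.3],
    [0.2, 1.8, 0, 0, 0, 0, 0.3],
    [0.1, 1.1, 0, 0, 0, 0, 0.3],
  ],
)

```text
clock: 19.47
eef_pos: [0.5788, -0.162, 0.1503]
tool_rot: [3.142, 0.001, 0.09]
contact_force: [0.1, -0.4, -0.7]
opening: 0.698
grasp_force: 0.0
```

Emit:
carry_out(
  targets=[
    [0, 0, 0.5, 0, 0, 0.06, 0.3],
    [0, 0, 0.5, 0, 0, 0.06, 0.3],
    [0, 0, 1.0, 0, 0, 0.06, 0.3],
    [0, 0, 1.0, 0, 0, 0.05, 0.3],
    [0, 0, 1.0, 0, 0, 0, 0.3],
    [0, 0, 1.0, 0, 0, 0, 0.3],
    [0, 0, 0.5, 0, 0, 0, 0.3],
    [0, 0, 0, 0, 0, 0, 0.3],
    [0, 0, 0, 0, 0, 0, 0.3],
    [0, 0, 0, 0, 0, 0, 0.3],
  ],
)

```text
clock: 20.3
eef_pos: [0.5798, -0.1596, 0.0963]
tool_rot: [3.141, -0.001, -0.138]
contact_force: [-0.2, 0.7, 0.4]
opening: 0.701
grasp_force: 0.0
```

Run:
```python
from h import *
go(.5825,-.158,.037,np.radians(-9)); print(get_obs()['eef_pos'])
```

```text
shift cm [ 0.25 -0.2   5.93] len 5.9 turn z 0.019 alt -3.122 q6-> 1.26
[ 0.57976279 -0.15961011  0.09629073]
```

Emit:
carry_out(
  targets=[
    [0.2, -0.2, 1.0, 0, 0, 0.02, 0.3],
    [0, 0, 1.0, 0, 0, 0, 0.3],
    [0, 0, 1.0, 0, 0, 0, 0.3],
    [0, 0, 1.0, 0, 0, 0, 0.3],
    [0, 0, 1.0, 0, 0, 0, 0.3],
    [0, 0, 0.6, 0, 0, 0, 0.3],
    [0, 0, 0.3, 0, 0, 0, 0.3],
    [0, 0, 0, 0, 0, 0, 0.3],
    [0, 0, 0, 0, 0, 0, 0.3],
    [0, 0, 0, 0, 0, 0, 0.3],
  ],
)

```text
clock: 21.13
eef_pos: [0.5821, -0.158, 0.0374]
tool_rot: [3.141, -0.001, -0.158]
contact_force: [0.6, 0.1, -0.8]
opening: 0.699
grasp_force: 0.0
```

Emit:
carry_out(
  targets=[
    [0, 0, 0, 0, 0, 0, 0.5],
    [0, 0, 0, 0, 0, 0, 0.6],
    [0, 0, 0, 0, 0, 0, 0.7],
    [0, 0, 0, 0, 0, 0, 0.75],
    [0, 0, 0, 0, 0, 0, 0.8],
    [0, 0, 0, 0, 0, 0, 1],
    [0, 0, 0, 0, 0, 0, 1],
    [0, 0, 0, 0, 0, 0, 1],
    [0, 0, 0, 0, 0, 0, 1],
    [0, 0, 0, 0, 0, 0, 1],
  ],
)

```text
clock: 21.97
eef_pos: [0.5819, -0.1579, 0.0372]
tool_rot: [3.141, -0.001, -0.158]
contact_force: [-1.5, -0.3, 5.3]
opening: 0.225
grasp_force: 25.7
```

Emit:
carry_out(
  targets=[
    [0, 0, -0.3, 0, 0, 0, 1],
    [0, 0, -0.6, 0, 0, 0, 1],
    [0, 0, -1.0, 0, 0, 0, 1],
    [0, 0, -1.3, 0, 0, 0, 1],
    [0, 0, -1.5, 0, 0, 0, 1],
    [0, 0, -1.5, 0, 0, 0, 1],
    [0, 0, -1.5, 0, 0, 0, 1],
    [0, 0, -1.5, 0, 0, 0, 1],
    [0, 0, -1.0, 0, 0, 0, 1],
    [0, 0, -0.3, 0, 0, 0, 1],
  ],
)

```text
clock: 22.8
eef_pos: [0.583, -0.1583, 0.1449]
tool_rot: [3.14, -0.004, -0.158]
contact_force: [0.4, -0.9, -1.8]
opening: 0.231
grasp_force: 24.8
```

Run:
```python
from h import *
go(.5807,.3312,.142,np.radians(5.25)); o=get_obs(); print(o['eef_pos'])
im,d=dial();ridges(dep=d,box=((.42,.65),(.1,.4)),lo=.045)
```

```text
shift cm [ -7.93 -48.31   0.29] len 49.0 turn z -0.25 alt 2.892 q6-> 1.02
[ 0.5829989  -0.15832946  0.14494707]
bar 67 [ 4.806e+02 -4.000e-01] [43.  13.9] 84.70987701416016
ridge 126 [490.7 323.7] [54.9 21.1] 3.7 0.0579
```

Emit:
carry_out(
  targets=[
    [-0.2, -1.3, 0, 0, 0, 0, 1],
    [-0.3, -2.0, 0, 0, 0, 0, 1],
    [-0.4, -2.7, 0, 0, 0, 0, 1],
    [-0.4, -2.7, 0, 0, 0, 0, 1],
    [-0.4, -2.7, 0, 0, 0, 0, 1],
    [-0.4, -2.7, 0, 0, 0, 0, 1],
    [-0.4, -2.7, 0, 0, 0, 0, 1],
    [-0.4, -2.7, 0, 0, 0, 0, 1],
    [-0.4, -2.7, 0, 0, 0, 0, 1],
    [-0.4, -2.7, 0, 0, 0, 0, 1],
  ],
)

```text
clock: 23.68
eef_pos: [0.5829, 0.0962, 0.1404]
tool_rot: [3.142, 0.003, -0.158]
contact_force: [0.2, 0.2, -3.3]
opening: 0.229
grasp_force: 24.9
```

Emit:
carry_out(
  targets=[
    [-0.5, -2.7, 0, 0, 0, 0, 1],
    [-0.5, -2.7, 0, 0, 0, 0, 1],
    [-0.5, -2.7, 0, 0, 0, 0, 1],
    [-0.5, -2.7, 0, 0, 0, 0, 1],
    [-0.5, -2.7, 0, 0, 0, 0, 1],
    [-0.5, -2.7, 0, 0, 0, 0, 1],
    [-0.4, -2.4, 0, 0, 0, 0, 1],
    [-0.4, -2.3, 0, 0, 0, 0, 1],
    [-0.3, -1.6, 0, 0, 0, 0, 1],
    [-0.1, -0.9, 0, 0, 0, 0, 1],
  ],
)

```text
clock: 24.52
eef_pos: [0.5781, 0.334, 0.1405]
tool_rot: [3.141, 0.002, -0.156]
contact_force: [-1.4, -0.2, -2.5]
opening: 0.228
grasp_force: 24.9
```

Emit:
carry_out(
  targets=[
    [0, 0, 0.5, 0, 0, -0.06, 1],
    [0, 0, 1.0, 0, 0, -0.06, 1],
    [0, 0, 1.0, 0, 0, -0.06, 1],
    [0, 0, 1.0, 0, 0, -0.07, 1],
    [0, 0, 1.0, 0, 0, 0, 1],
    [0, 0, 1.0, 0, 0, 0, 1],
    [0, 0, 1.0, 0, 0, 0, 1],
    [0, 0, 1.0, 0, 0, 0, 1],
    [0, 0, 0.5, 0, 0, 0, 1],
    [0, 0, 0.2, 0, 0, 0, 1],
  ],
)

```text
clock: 25.35
eef_pos: [0.5789, 0.3312, 0.0581]
tool_rot: [3.141, 0.002, 0.091]
contact_force: [-0.9, 0.4, -2.8]
opening: 0.226
grasp_force: 24.9
```

Run:
```python
from h import *
go(.5807,.3312,.0355,np.radians(5.25)); o=get_obs(); print(o['eef_pos'])
```

```text
shift cm [0.18 0.02 2.26] len 2.3 turn z -0.001 alt 3.141 q6-> 1.82
[0.57893412 0.33124894 0.05813731]
```

Emit:
carry_out(
  targets=[
    [0.2, 0, 0.4, 0, 0, 0, 1],
    [0, 0, 0.4, 0, 0, 0, 1],
    [0, 0, 0.4, 0, 0, 0, 1],
    [0, 0, 0.4, 0, 0, 0, 1],
    [0, 0, 0.3, 0, 0, 0, 1],
    [0, 0, 0.2, 0, 0, 0, 1],
    [0, 0, 0.1, 0, 0, 0, 1],
    [0, 0, 0.1, 0, 0, 0, 1],
    [0, 0, 0, 0, 0, 0, 1],
    [0, 0, 0, 0, 0, 0, 1],
  ],
)

```text
clock: 26.18
eef_pos: [0.5818, 0.3319, 0.0369]
tool_rot: [-3.142, -0.0, 0.092]
contact_force: [0.3, -0.5, -2.4]
opening: 0.232
grasp_force: 24.9
```

Emit:
carry_out(
  targets=[
    [0, 0, 0.1, 0, 0, 0, 1],
    [0, 0, 0.05, 0, 0, 0, 1],
    [0, 0, 0.05, 0, 0, 0, 1],
    [0, 0, 0.02, 0, 0, 0, 1],
    [0, 0, 0, 0, 0, 0, 1],
    [0, 0, 0, 0, 0, 0, 1],
    [0, 0, 0, 0, 0, 0, 1],
    [0, 0, 0, 0, 0, 0, 1],
    [0, 0, 0, 0, 0, 0, 1],
    [0, 0, 0, 0, 0, 0, 1],
  ],
)

```text
clock: 27.02
eef_pos: [0.5819, 0.3319, 0.0352]
tool_rot: [-3.142, -0.0, 0.092]
contact_force: [-4.3, -1.9, 6.0]
opening: 0.228
grasp_force: 25.9
```

Emit:
carry_out(
  targets=[
    [0, 0, 0, 0, 0, 0, 0.6],
    [0, 0, 0, 0, 0, 0, 0.5],
    [0, 0, 0, 0, 0, 0, 0.4],
    [0, 0, 0, 0, 0, 0, 0.3],
    [0, 0, 0, 0, 0, 0, 0.3],
    [0, 0, -1, 0, 0, 0, 0.3],
    [0, 0, -2, 0, 0, 0, 0.3],
    [0, 0, -3, 0, 0, 0, 0.3],
    [0, 0, -3, 0, 0, 0, 0.3],
    [0, 0, -2.5, 0, 0, 0, 0.3],
  ],
)

```text
clock: 27.85
eef_pos: [0.5822, 0.3321, 0.1525]
tool_rot: [-3.141, -0.002, 0.092]
contact_force: [0.5, 0.3, -0.4]
opening: 0.698
grasp_force: 0.0
```

Run:
```python
from h import *
im,d=dial(); ridges(dep=d);ridges(dep=d,box=((.42,.65),(.1,.4)),lo=.045)
o=get_obs();print(o['eef_pos'])
go(.487,-.2195,.146,np.radians(-8))
```

```text
bar 88 [480.7  -5.4] [53.3 14.4] 83.24714660644531
ridge 111 [ 563.1 -304.1] [20.5 55.5] 82.7 0.0596
ridge 113 [ 487.1 -219.3] [20.5 54.7] 82.5 0.0598
ridge 115 [ 478.6 -292.2] [21.3 55.9] 80.6 0.0596
ridge 92 [578.  332.5] [48.  22.2] 2.4 0.058
ridge 65 [490.8 322.1] [54.7 18.7] 3.5 0.057
[0.58512928 0.33324045 0.1587563 ]
shift cm [-14.85  54.14   1.28] len 56.2 turn z 0.232 alt -2.91 q6-> 2.05
```

Emit:
carry_out(
  targets=[
    [-0.4, 1.5, 0, 0, 0, 0, 0.3],
    [-0.6, 2.3, 0, 0, 0, 0, 0.3],
    [-0.8, 3, 0, 0, 0, 0, 0.3],
    [-0.8, 3, 0, 0, 0, 0, 0.3],
    [-0.8, 3, 0, 0, 0, 0, 0.3],
    [-0.8, 3, 0, 0, 0, 0, 0.3],
    [-0.8, 3, 0, 0, 0, 0, 0.3],
    [-0.8, 3, 0, 0, 0, 0, 0.3],
    [-0.8, 3, 0, 0, 0, 0, 0.3],
    [-0.8, 3, 0, 0, 0, 0, 0.3],
  ],
)

```text
clock: 28.73
eef_pos: [0.5333, 0.0468, 0.1503]
tool_rot: [3.141, -0.001, 0.092]
contact_force: [-0.1, -0.1, 0.3]
opening: 0.702
grasp_force: 0.0
```

Emit:
carry_out(
  targets=[
    [-0.8, 3, 0, 0, 0, 0, 0.3],
    [-0.8, 3, 0, 0, 0, 0, 0.3],
    [-0.8, 3, 0, 0, 0, 0, 0.3],
    [-0.8, 3, 0, 0, 0, 0, 0.3],
    [-0.8, 3, 0, 0, 0, 0, 0.3],
    [-0.8, 3, 0, 0, 0, 0, 0.3],
    [-0.8, 2.8, 0, 0, 0, 0, 0.3],
    [-0.7, 2.4, 0, 0, 0, 0, 0.3],
    [-0.5, 1.9, 0, 0, 0, 0, 0.3],
    [-0.3, 1.1, 0, 0, 0, 0, 0.3],
  ],
)

```text
clock: 29.57
eef_pos: [0.4866, -0.2216, 0.1503]
tool_rot: [3.14, -0.001, 0.09]
contact_force: [-0.0, 0.3, 0.5]
opening: 0.701
grasp_force: 0.0
```

Emit:
carry_out(
  targets=[
    [0, 0, 0.5, 0, 0, 0.06, 0.3],
    [0, 0, 0.5, 0, 0, 0.06, 0.3],
    [0, 0, 1.0, 0, 0, 0.06, 0.3],
    [0, 0, 1.0, 0, 0, 0.05, 0.3],
    [0, 0, 1.0, 0, 0, 0, 0.3],
    [0, 0, 1.0, 0, 0, 0, 0.3],
    [0, 0, 0.5, 0, 0, 0, 0.3],
    [0, 0, 0, 0, 0, 0, 0.3],
    [0, 0, 0, 0, 0, 0, 0.3],
    [0, 0, 0, 0, 0, 0, 0.3],
  ],
)

```text
clock: 30.4
eef_pos: [0.4872, -0.2193, 0.095]
tool_rot: [3.141, -0.001, -0.138]
contact_force: [-0.4, 0.4, 0.6]
opening: 0.698
grasp_force: 0.0
```

Run:
```python
from h import *
go(.487,-.2195,.0375,np.radians(-8)); print(get_obs()['eef_pos'])
```

```text
shift cm [-0.02  0.02  5.75] len 5.8 turn z 0.002 alt -3.14 q6-> 1.07
[ 0.48718919 -0.21933335  0.09504688]
```

Commanded-pose bookkeeping works well. Grasp and lift.

Emit:
carry_out(
  targets=[
    [0, 0, 1.0, 0, 0, 0, 0.3],
    [0, 0, 1.0, 0, 0, 0, 0.3],
    [0, 0, 1.0, 0, 0, 0, 0.3],
    [0, 0, 1.0, 0, 0, 0, 0.3],
    [0, 0, 1.0, 0, 0, 0, 0.3],
    [0, 0, 0.5, 0, 0, 0, 0.3],
    [0, 0, 0.2, 0, 0, 0, 0.3],
    [0, 0, 0, 0, 0, 0, 0.3],
    [0, 0, 0, 0, 0, 0, 0.3],
    [0, 0, 0, 0, 0, 0, 0.3],
  ],
)

```text
clock: 31.23
eef_pos: [0.4872, -0.2195, 0.0381]
tool_rot: [3.141, -0.001, -0.138]
contact_force: [-0.6, 0.5, 0.3]
opening: 0.701
grasp_force: 0.0
```

Emit:
carry_out(
  targets=[
    [0, 0, 0, 0, 0, 0, 0.5],
    [0, 0, 0, 0, 0, 0, 0.6],
    [0, 0, 0, 0, 0, 0, 0.7],
    [0, 0, 0, 0, 0, 0, 0.75],
    [0, 0, 0, 0, 0, 0, 0.8],
    [0, 0, 0, 0, 0, 0, 1],
    [0, 0, 0, 0, 0, 0, 1],
    [0, 0, 0, 0, 0, 0, 1],
    [0, 0, 0, 0, 0, 0, 1],
    [0, 0, 0, 0, 0, 0, 1],
  ],
)

```text
clock: 32.07
eef_pos: [0.487, -0.2193, 0.0379]
tool_rot: [3.141, -0.0, -0.138]
contact_force: [-0.4, 0.4, 4.3]
opening: 0.226
grasp_force: 25.6
```

Emit:
carry_out(
  targets=[
    [0, 0, -0.3, 0, 0, 0, 1],
    [0, 0, -0.6, 0, 0, 0, 1],
    [0, 0, -1.0, 0, 0, 0, 1],
    [0, 0, -1.3, 0, 0, 0, 1],
    [0, 0, -1.5, 0, 0, 0, 1],
    [0, 0, -1.5, 0, 0, 0, 1],
    [0, 0, -1.5, 0, 0, 0, 1],
    [0, 0, -1.5, 0, 0, 0, 1],
    [0, 0, -1.0, 0, 0, 0, 1],
    [0, 0, -0.3, 0, 0, 0, 1],
  ],
)

```text
clock: 32.9
eef_pos: [0.4878, -0.2198, 0.145]
tool_rot: [3.14, -0.003, -0.138]
contact_force: [0.3, -1.2, -2.9]
opening: 0.226
grasp_force: 24.8
```

Run:
```python
from h import *
go(.498,.2483,.142,np.radians(5.25)); o=get_obs(); print(o['eef_pos'])
im,d=dial();ridges(dep=d,box=((.42,.65),(.1,.4)),lo=.045); ridges(dep=d)
```

```text
shift cm [ -5.43 -46.5    0.3 ] len 46.8 turn z -0.23 alt 2.912 q6-> 0.83
[ 0.48780849 -0.2197855   0.14497606]
bar 86 [480.5  -5.4] [53.1 14.6] 84.53219604492188
ridge 125 [584.2 331.7] [56.1 21.7] 4.3 0.0577
ridge 126 [490.4 323.8] [54.7 21.7] 1.9 0.0582
ridge 62 [ 467.8 -290. ] [19.8 32.5] 82.3 0.0601
```

Emit:
carry_out(
  targets=[
    [-0.1, -1.3, 0, 0, 0, 0, 1],
    [-0.2, -2.0, 0, 0, 0, 0, 1],
    [-0.3, -2.6, 0, 0, 0, 0, 1],
    [-0.3, -2.6, 0, 0, 0, 0, 1],
    [-0.3, -2.6, 0, 0, 0, 0, 1],
    [-0.3, -2.6, 0, 0, 0, 0, 1],
    [-0.3, -2.6, 0, 0, 0, 0, 1],
    [-0.3, -2.6, 0, 0, 0, 0, 1],
    [-0.3, -2.6, 0, 0, 0, 0, 1],
    [-0.3, -2.6, 0, 0, 0, 0, 1],
  ],
)

```text
clock: 33.78
eef_pos: [0.4919, 0.0254, 0.1414]
tool_rot: [-3.141, 0.002, -0.138]
contact_force: [0.3, 0.1, -2.0]
opening: 0.224
grasp_force: 24.8
```

Emit:
carry_out(
  targets=[
    [-0.3, -2.6, 0, 0, 0, 0, 1],
    [-0.3, -2.6, 0, 0, 0, 0, 1],
    [-0.3, -2.6, 0, 0, 0, 0, 1],
    [-0.3, -2.6, 0, 0, 0, 0, 1],
    [-0.3, -2.6, 0, 0, 0, 0, 1],
    [-0.3, -2.6, 0, 0, 0, 0, 1],
    [-0.3, -2.4, 0, 0, 0, 0, 1],
    [-0.3, -2.0, 0, 0, 0, 0, 1],
    [-0.2, -1.5, 0, 0, 0, 0, 1],
    [0, -0.9, 0, 0, 0, 0, 1],
  ],
)

```text
clock: 34.62
eef_pos: [0.4965, 0.2508, 0.1412]
tool_rot: [3.141, 0.003, -0.136]
contact_force: [0.0, 0.1, -2.4]
opening: 0.231
grasp_force: 24.9
```

Emit:
carry_out(
  targets=[
    [0, 0, 0.5, 0, 0, -0.06, 1],
    [0, 0, 1.0, 0, 0, -0.06, 1],
    [0, 0, 1.0, 0, 0, -0.06, 1],
    [0, 0, 1.0, 0, 0, -0.05, 1],
    [0, 0, 1.0, 0, 0, 0, 1],
    [0, 0, 1.0, 0, 0, 0, 1],
    [0, 0, 1.0, 0, 0, 0, 1],
    [0, 0, 1.0, 0, 0, 0, 1],
    [0, 0, 0.5, 0, 0, 0, 1],
    [0, 0, 0.2, 0, 0, 0, 1],
  ],
)

```text
clock: 35.45
eef_pos: [0.4976, 0.2484, 0.0592]
tool_rot: [3.141, 0.002, 0.091]
contact_force: [0.5, -1.1, -2.2]
opening: 0.231
grasp_force: 24.9
```

Run:
```python
from h import *
go(.498,.2483,.036,np.radians(5.25)); o=get_obs(); print(o['eef_pos'])
```

```text
shift cm [0.04 0.02 2.32] len 2.3 turn z -0.0 alt 3.141 q6-> 1.73
[0.49760342 0.24844158 0.0591841 ]
```

Emit:
carry_out(
  targets=[
    [0, 0, 0.4, 0, 0, 0, 1],
    [0, 0, 0.4, 0, 0, 0, 1],
    [0, 0, 0.4, 0, 0, 0, 1],
    [0, 0, 0.4, 0, 0, 0, 1],
    [0, 0, 0.3, 0, 0, 0, 1],
    [0, 0, 0.2, 0, 0, 0, 1],
    [0, 0, 0.1, 0, 0, 0, 1],
    [0, 0, 0.1, 0, 0, 0, 1],
    [0, 0, 0.1, 0, 0, 0, 1],
    [0, 0, 0.05, 0, 0, 0, 1],
  ],
)

```text
clock: 36.28
eef_pos: [0.4985, 0.2487, 0.0361]
tool_rot: [-3.142, -0.0, 0.092]
contact_force: [-1.0, 0.2, -1.2]
opening: 0.23
grasp_force: 24.9
```

Emit:
carry_out(
  targets=[
    [0, 0, 0.05, 0, 0, 0, 1],
    [0, 0, 0, 0, 0, 0, 1],
    [0, 0, 0, 0, 0, 0, 1],
    [0, 0, 0, 0, 0, 0, 1],
    [0, 0, 0, 0, 0, 0, 1],
    [0, 0, 0, 0, 0, 0, 1],
    [0, 0, 0, 0, 0, 0, 1],
    [0, 0, 0, 0, 0, 0, 1],
    [0, 0, 0, 0, 0, 0, 1],
    [0, 0, 0, 0, 0, 0, 1],
  ],
)

```text
clock: 37.12
eef_pos: [0.4985, 0.2488, 0.0359]
tool_rot: [-3.142, -0.0, 0.092]
contact_force: [-3.2, 0.2, 5.7]
opening: 0.227
grasp_force: 25.8
```

Emit:
carry_out(
  targets=[
    [0, 0, 0, 0, 0, 0, 0.6],
    [0, 0, 0, 0, 0, 0, 0.5],
    [0, 0, 0, 0, 0, 0, 0.4],
    [0, 0, 0, 0, 0, 0, 0.3],
    [0, 0, 0, 0, 0, 0, 0.3],
    [0, 0, -1, 0, 0, 0, 0.3],
    [0, 0, -2, 0, 0, 0, 0.3],
    [0, 0, -3, 0, 0, 0, 0.3],
    [0, 0, -3, 0, 0, 0, 0.3],
    [0, 0, -2.5, 0, 0, 0, 0.3],
  ],
)

```text
clock: 37.95
eef_pos: [0.4988, 0.2489, 0.1533]
tool_rot: [-3.141, -0.002, 0.092]
contact_force: [0.4, 0.4, 0.1]
opening: 0.698
grasp_force: 0.0
```

Run:
```python
from h import *
im,d=dial(); ridges(dep=d);ridges(dep=d,box=((.42,.65),(.1,.4)),lo=.045)
go(.4785,-.2922,.151,np.radians(-9),p=(.4985,.2488,.151),psi=.092)
```

```text
bar 85 [480.5  -5.5] [53.2 14.5] 83.69127655029297
ridge 113 [ 563.5 -304.5] [20.7 55.6] 83.2 0.06
ridge 115 [ 478.5 -291.9] [21.  55.5] 82.2 0.0593
ridge 32 [489.  240.8] [33.5  8.4] 8.7 0.0562
ridge 70 [479.4 323.1] [32.1 21.1] 3.0 0.0581
shift cm [-6.96 53.69  0.  ] len 54.1 turn z 0.249 alt -2.893 q6-> 1.98
```

Emit:
carry_out(
  targets=[
    [-0.2, 1.5, 0, 0, 0, 0, 0.3],
    [-0.3, 2.3, 0, 0, 0, 0, 0.3],
    [-0.4, 3, 0, 0, 0, 0, 0.3],
    [-0.4, 3, 0, 0, 0, 0, 0.3],
    [-0.4, 3, 0, 0, 0, 0, 0.3],
    [-0.4, 3, 0, 0, 0, 0, 0.3],
    [-0.4, 3, 0, 0, 0, 0, 0.3],
    [-0.4, 3, 0, 0, 0, 0, 0.3],
    [-0.4, 3, 0, 0, 0, 0, 0.3],
    [-0.4, 3, 0, 0, 0, 0, 0.3],
  ],
)

```text
clock: 38.83
eef_pos: [0.4869, -0.033, 0.1513]
tool_rot: [3.141, -0.001, 0.092]
contact_force: [0.9, 0.3, -0.0]
opening: 0.698
grasp_force: 0.0
```

Emit:
carry_out(
  targets=[
    [-0.4, 3, 0, 0, 0, 0, 0.3],
    [-0.4, 3, 0, 0, 0, 0, 0.3],
    [-0.4, 3, 0, 0, 0, 0, 0.3],
    [-0.4, 3, 0, 0, 0, 0, 0.3],
    [-0.4, 3, 0, 0, 0, 0, 0.3],
    [-0.4, 3, 0, 0, 0, 0, 0.3],
    [-0.3, 2.8, 0, 0, 0, 0, 0.3],
    [-0.3, 2.3, 0, 0, 0, 0, 0.3],
    [-0.2, 1.8, 0, 0, 0, 0, 0.3],
    [-0.1, 1.0, 0, 0, 0, 0, 0.3],
  ],
)

```text
clock: 39.67
eef_pos: [0.4777, -0.2948, 0.1512]
tool_rot: [3.14, -0.001, 0.09]
contact_force: [-0.3, 0.4, 0.1]
opening: 0.696
grasp_force: 0.0
```

Emit:
carry_out(
  targets=[
    [0, 0, 0.5, 0, 0, 0.06, 0.3],
    [0, 0, 0.5, 0, 0, 0.06, 0.3],
    [0, 0, 1.0, 0, 0, 0.06, 0.3],
    [0, 0, 1.0, 0, 0, 0.05, 0.3],
    [0, 0, 1.0, 0, 0, 0, 0.3],
    [0, 0, 1.0, 0, 0, 0, 0.3],
    [0, 0, 0.5, 0, 0, 0, 0.3],
    [0, 0, 0, 0, 0, 0, 0.3],
    [0, 0, 0, 0, 0, 0, 0.3],
    [0, 0, 0, 0, 0, 0, 0.3],
  ],
)

```text
clock: 40.5
eef_pos: [0.4783, -0.2927, 0.0961]
tool_rot: [3.141, -0.001, -0.138]
contact_force: [-0.1, 0.4, 0.3]
opening: 0.698
grasp_force: 0.0
```

Run:
```python
from h import *
go(.4785,-.2922,.0375,np.radians(-8.5)); print(get_obs()['eef_pos'])
im,d=dial(); ridges(dep=d);ridges(dep=d,box=((.42,.65),(.1,.4)),lo=.045)
```

```text
shift cm [ 0.02 -0.05  5.86] len 5.9 turn z 0.011 alt -3.131 q6-> 0.96
[ 0.47825501 -0.29267028  0.09608353]
bar 84 [480.5  -5.5] [53.3 14.3] 82.86627197265625
ridge 51 [ 571.8 -303.7] [18.4 39.8] 77.9 0.0605
ridge 124 [584.5 332.2] [57.2 21.2] 6.1 0.0583
ridge 122 [499.  247.6] [54.4 20.4] 5.1 0.0583
ridge 125 [490.7 323.6] [54.8 21.4] 2.7 0.0578
```

Emit:
carry_out(
  targets=[
    [0, 0, 1.0, 0, 0, 0.01, 0.3],
    [0, 0, 1.0, 0, 0, 0, 0.3],
    [0, 0, 1.0, 0, 0, 0, 0.3],
    [0, 0, 1.0, 0, 0, 0, 0.3],
    [0, 0, 1.0, 0, 0, 0, 0.3],
    [0, 0, 0.6, 0, 0, 0, 0.3],
    [0, 0, 0.2, 0, 0, 0, 0.3],
    [0, 0, 0, 0, 0, 0, 0.3],
    [0, 0, 0, 0, 0, 0, 0.3],
    [0, 0, 0, 0, 0, 0, 0.3],
  ],
)

```text
clock: 41.38
eef_pos: [0.4783, -0.2928, 0.0381]
tool_rot: [3.141, -0.001, -0.148]
contact_force: [-0.4, 0.4, 0.1]
opening: 0.701
grasp_force: 0.0
```

Emit:
carry_out(
  targets=[
    [0, 0, 0, 0, 0, 0, 0.5],
    [0, 0, 0, 0, 0, 0, 0.6],
    [0, 0, 0, 0, 0, 0, 0.7],
    [0, 0, 0, 0, 0, 0, 0.75],
    [0, 0, 0, 0, 0, 0, 0.8],
    [0, 0, 0, 0, 0, 0, 1],
    [0, 0, 0, 0, 0, 0, 1],
    [0, 0, 0, 0, 0, 0, 1],
    [0, 0, 0, 0, 0, 0, 1],
    [0, 0, 0, 0, 0, 0, 1],
  ],
)

```text
clock: 42.22
eef_pos: [0.4781, -0.2925, 0.0379]
tool_rot: [3.142, -0.0, -0.148]
contact_force: [-1.1, 2.6, 6.0]
opening: 0.228
grasp_force: 26.1
```

Emit:
carry_out(
  targets=[
    [0, 0, -0.3, 0, 0, 0, 1],
    [0, 0, -0.6, 0, 0, 0, 1],
    [0, 0, -1.0, 0, 0, 0, 1],
    [0, 0, -1.3, 0, 0, 0, 1],
    [0, 0, -1.5, 0, 0, 0, 1],
    [0, 0, -1.5, 0, 0, 0, 1],
    [0, 0, -1.5, 0, 0, 0, 1],
    [0, 0, -1.5, 0, 0, 0, 1],
    [0, 0, -1.0, 0, 0, 0, 1],
    [0, 0, -0.3, 0, 0, 0, 1],
  ],
)

```text
clock: 43.05
eef_pos: [0.479, -0.2935, 0.1456]
tool_rot: [3.139, -0.004, -0.148]
contact_force: [-0.1, -0.7, -3.3]
opening: 0.226
grasp_force: 25.1
```

Run:
```python
from h import *
go(.505,.1736,.142,np.radians(5.25)); o=get_obs(); print(o['eef_pos'])
im,d=dial();ridges(dep=d,box=((.42,.65),(.1,.4)),lo=.045); ridges(dep=d)
```

```text
shift cm [ -4.32 -46.58   0.36] len 46.8 turn z -0.24 alt 2.902 q6-> 0.72
[ 0.47898132 -0.29348992  0.14559853]
bar 85 [480.4  -5.5] [53.2 14.6] 82.66019439697266
ridge 125 [583.9 332.2] [55.9 21.3] 3.5 0.0585
ridge 119 [499.3 247.7] [54.5 20.1] 5.6 0.0576
ridge 123 [490.4 324. ] [54.7 21.8] 4.8 0.0584
ridge 76 [ 566.7 -302.8] [19.3 50.2] 74.7 0.0591
```

Emit:
carry_out(
  targets=[
    [-0.2, -1.3, 0, 0, 0, 0, 1],
    [-0.2, -2.0, 0, 0, 0, 0, 1],
    [-0.2, -2.6, 0, 0, 0, 0, 1],
    [-0.2, -2.6, 0, 0, 0, 0, 1],
    [-0.2, -2.6, 0, 0, 0, 0, 1],
    [-0.2, -2.6, 0, 0, 0, 0, 1],
    [-0.2, -2.6, 0, 0, 0, 0, 1],
    [-0.2, -2.6, 0, 0, 0, 0, 1],
    [-0.2, -2.6, 0, 0, 0, 0, 1],
    [-0.2, -2.6, 0, 0, 0, 0, 1],
  ],
)

```text
clock: 43.93
eef_pos: [0.4925, -0.0489, 0.1414]
tool_rot: [-3.141, 0.002, -0.148]
contact_force: [0.6, -0.5, -3.2]
opening: 0.229
grasp_force: 25.1
```

Emit:
carry_out(
  targets=[
    [-0.3, -2.6, 0, 0, 0, 0, 1],
    [-0.2, -2.6, 0, 0, 0, 0, 1],
    [-0.3, -2.6, 0, 0, 0, 0, 1],
    [-0.2, -2.6, 0, 0, 0, 0, 1],
    [-0.3, -2.6, 0, 0, 0, 0, 1],
    [-0.2, -2.6, 0, 0, 0, 0, 1],
    [-0.2, -2.4, 0, 0, 0, 0, 1],
    [-0.2, -2.0, 0, 0, 0, 0, 1],
    [-0.2, -1.5, 0, 0, 0, 0, 1],
    [0, -0.9, 0, 0, 0, 0, 1],
  ],
)

```text
clock: 44.77
eef_pos: [0.5043, 0.1756, 0.1413]
tool_rot: [3.141, 0.003, -0.146]
contact_force: [-0.6, 0.3, -2.8]
opening: 0.229
grasp_force: 25.1
```

Emit:
carry_out(
  targets=[
    [0, 0, 0.5, 0, 0, -0.06, 1],
    [0, 0, 1.0, 0, 0, -0.06, 1],
    [0, 0, 1.0, 0, 0, -0.06, 1],
    [0, 0, 1.0, 0, 0, -0.06, 1],
    [0, 0, 1.0, 0, 0, 0, 1],
    [0, 0, 1.0, 0, 0, 0, 1],
    [0, 0, 1.0, 0, 0, 0, 1],
    [0, 0, 1.0, 0, 0, 0, 1],
    [0, 0, 0.5, 0, 0, 0, 1],
    [0, 0, 0.2, 0, 0, 0, 1],
  ],
)

```text
clock: 45.6
eef_pos: [0.5052, 0.1734, 0.0592]
tool_rot: [3.142, 0.002, 0.091]
contact_force: [-0.5, 0.3, -2.8]
opening: 0.226
grasp_force: 25.1
```

Run:
```python
from h import *
go(.505,.1736,.036,np.radians(5.25)); o=get_obs(); print(o['eef_pos'])
```

```text
shift cm [-0.02 -0.03  2.32] len 2.3 turn z -0.0 alt 3.141 q6-> 1.59
[0.505222   0.17335173 0.05922844]
```

Emit:
carry_out(
  targets=[
    [0, 0, 0.4, 0, 0, 0, 1],
    [0, 0, 0.4, 0, 0, 0, 1],
    [0, 0, 0.4, 0, 0, 0, 1],
    [0, 0, 0.4, 0, 0, 0, 1],
    [0, 0, 0.3, 0, 0, 0, 1],
    [0, 0, 0.2, 0, 0, 0, 1],
    [0, 0, 0.1, 0, 0, 0, 1],
    [0, 0, 0.1, 0, 0, 0, 1],
    [0, 0, 0.1, 0, 0, 0, 1],
    [0, 0, 0.05, 0, 0, 0, 1],
  ],
)

```text
clock: 46.43
eef_pos: [0.5061, 0.1735, 0.0361]
tool_rot: [-3.142, -0.0, 0.092]
contact_force: [-1.1, -0.0, -3.3]
opening: 0.229
grasp_force: 25.1
```

Emit:
carry_out(
  targets=[
    [0, 0, 0.05, 0, 0, 0, 1],
    [0, 0, 0, 0, 0, 0, 1],
    [0, 0, 0, 0, 0, 0, 1],
    [0, 0, 0, 0, 0, 0, 1],
    [0, 0, 0, 0, 0, 0, 1],
    [0, 0, 0, 0, 0, 0, 1],
    [0, 0, 0, 0, 0, 0, 1],
    [0, 0, 0, 0, 0, 0, 1],
    [0, 0, 0, 0, 0, 0, 1],
    [0, 0, 0, 0, 0, 0, 1],
  ],
)

```text
clock: 47.27
eef_pos: [0.5061, 0.1735, 0.0359]
tool_rot: [3.142, -0.0, 0.092]
contact_force: [-3.0, 0.2, 5.6]
opening: 0.226
grasp_force: 26.1
```

Emit:
carry_out(
  targets=[
    [0, 0, 0, 0, 0, 0, 0.6],
    [0, 0, 0, 0, 0, 0, 0.5],
    [0, 0, 0, 0, 0, 0, 0.4],
    [0, 0, 0, 0, 0, 0, 0.3],
    [0, 0, 0, 0, 0, 0, 0.3],
    [0, 0, -1, 0, 0, 0, 0.3],
    [0, 0, -2, 0, 0, 0, 0.3],
    [0, 0, -3, 0, 0, 0, 0.3],
    [0, 0, -3, 0, 0, 0, 0.3],
    [0, 0, -2.5, 0, 0, 0, 0.3],
  ],
)

```text
clock: 48.1
eef_pos: [0.5064, 0.1736, 0.1533]
tool_rot: [-3.142, -0.002, 0.092]
contact_force: [0.8, -0.4, 0.5]
opening: 0.7
grasp_force: 0.0
```

Run:
```python
from h import *
im,d=dial(); ridges(dep=d);ridges(dep=d,box=((.42,.65),(.1,.4)),lo=.045)
go(.5635,-.3045,.151,np.radians(-7.5),p=(.506,.1735,.151),psi=.092)
```

```text
bar 85 [480.8  -5.5] [53.2 14.3] 84.23504638671875
ridge 111 [ 563.7 -304.3] [21.6 56.7] 81.6 0.0597
ridge 80 [490.5 247.1] [37.3 21.3] 1.3 0.0581
shift cm [ 1.33 48.13  0.  ] len 48.1 turn z 0.223 alt -2.919 q6-> 1.81
```

Emit:
carry_out(
  targets=[
    [0.1, 1.3, 0, 0, 0, 0, 0.3],
    [0.1, 2.0, 0, 0, 0, 0, 0.3],
    [0.1, 2.7, 0, 0, 0, 0, 0.3],
    [0.1, 2.7, 0, 0, 0, 0, 0.3],
    [0.1, 2.7, 0, 0, 0, 0, 0.3],
    [0.1, 2.7, 0, 0, 0, 0, 0.3],
    [0.1, 2.7, 0, 0, 0, 0, 0.3],
    [0.1, 2.7, 0, 0, 0, 0, 0.3],
    [0.1, 2.7, 0, 0, 0, 0, 0.3],
    [0.1, 2.7, 0, 0, 0, 0, 0.3],
  ],
)

```text
clock: 48.98
eef_pos: [0.5381, -0.0753, 0.1501]
tool_rot: [-3.141, 0.001, 0.092]
contact_force: [0.1, 0.1, -0.2]
opening: 0.7
grasp_force: 0.0
```

Emit:
carry_out(
  targets=[
    [0.1, 2.7, 0, 0, 0, 0, 0.3],
    [0.1, 2.7, 0, 0, 0, 0, 0.3],
    [0.1, 2.7, 0, 0, 0, 0, 0.3],
    [0, 2.7, 0, 0, 0, 0, 0.3],
    [0, 2.7, 0, 0, 0, 0, 0.3],
    [0, 2.7, 0, 0, 0, 0, 0.3],
    [0, 2.4, 0, 0, 0, 0, 0.3],
    [0, 2.2, 0, 0, 0, 0, 0.3],
    [0, 1.6, 0, 0, 0, 0, 0.3],
    [0, 0.8, 0, 0, 0, 0, 0.3],
  ],
)

```text
clock: 49.82
eef_pos: [0.5623, -0.3066, 0.15]
tool_rot: [-3.142, 0.001, 0.09]
contact_force: [-0.4, -0.0, 0.4]
opening: 0.7
grasp_force: 0.0
```

Emit:
carry_out(
  targets=[
    [0, 0, 0.5, 0, 0, 0.06, 0.3],
    [0, 0, 0.5, 0, 0, 0.06, 0.3],
    [0, 0, 1.0, 0, 0, 0.06, 0.3],
    [0, 0, 1.0, 0, 0, 0.05, 0.3],
    [0, 0, 1.0, 0, 0, 0, 0.3],
    [0, 0, 1.0, 0, 0, 0, 0.3],
    [0, 0, 0.5, 0, 0, 0, 0.3],
    [0, 0, 0, 0, 0, 0, 0.3],
    [0, 0, 0, 0, 0, 0, 0.3],
    [0, 0, 0, 0, 0, 0, 0.3],
  ],
)

```text
clock: 50.65
eef_pos: [0.5634, -0.3045, 0.0961]
tool_rot: [3.141, -0.001, -0.138]
contact_force: [0.2, -0.1, 0.6]
opening: 0.701
grasp_force: 0.0
```

Run:
```python
from h import *
go(.5635,-.3045,.0375,np.radians(-8)); print(get_obs()['eef_pos'])
im,d=dial(); ridges(dep=d);ridges(dep=d,box=((.42,.65),(.1,.4)),lo=.045)
```

```text
shift cm [0.01 0.   5.86] len 5.9 turn z 0.002 alt -3.14 q6-> 1.03
[ 0.56344056 -0.3044727   0.09613316]
bar 85 [480.4  -5.4] [53.2 14.3] 84.28741455078125
ridge 124 [583.6 332.4] [56.4 22.8] 3.3 0.0573
ridge 114 [506.3 172.3] [54.9 19.6] 7.0 0.0577
ridge 117 [499.5 248. ] [54.2 20.7] 4.6 0.0579
ridge 127 [490.4 324.3] [54.1 22.4] 3.4 0.0579
```

Emit:
carry_out(
  targets=[
    [0, 0, 1.0, 0, 0, 0, 0.3],
    [0, 0, 1.0, 0, 0, 0, 0.3],
    [0, 0, 1.0, 0, 0, 0, 0.3],
    [0, 0, 1.0, 0, 0, 0, 0.3],
    [0, 0, 1.0, 0, 0, 0, 0.3],
    [0, 0, 0.6, 0, 0, 0, 0.3],
    [0, 0, 0.2, 0, 0, 0, 0.3],
    [0, 0, 0, 0, 0, 0, 0.3],
    [0, 0, 0, 0, 0, 0, 0.3],
    [0, 0, 0, 0, 0, 0, 0.3],
  ],
)

```text
clock: 51.53
eef_pos: [0.5635, -0.3046, 0.0382]
tool_rot: [3.141, -0.001, -0.138]
contact_force: [-0.1, 0.2, 0.2]
opening: 0.702
grasp_force: 0.0
```

Emit:
carry_out(
  targets=[
    [0, 0, 0, 0, 0, 0, 0.5],
    [0, 0, 0, 0, 0, 0, 0.6],
    [0, 0, 0, 0, 0, 0, 0.7],
    [0, 0, 0, 0, 0, 0, 0.75],
    [0, 0, 0, 0, 0, 0, 0.8],
    [0, 0, 0, 0, 0, 0, 1],
    [0, 0, 0, 0, 0, 0, 1],
    [0, 0, 0, 0, 0, 0, 1],
    [0, 0, 0, 0, 0, 0, 1],
    [0, 0, 0, 0, 0, 0, 1],
  ],
)

```text
clock: 52.37
eef_pos: [0.5633, -0.3043, 0.038]
tool_rot: [3.141, -0.0, -0.138]
contact_force: [0.2, 1.7, 5.9]
opening: 0.228
grasp_force: 26.3
```

Emit:
carry_out(
  targets=[
    [0, 0, -0.3, 0, 0, 0, 1],
    [0, 0, -0.6, 0, 0, 0, 1],
    [0, 0, -1.0, 0, 0, 0, 1],
    [0, 0, -1.3, 0, 0, 0, 1],
    [0, 0, -1.5, 0, 0, 0, 1],
    [0, 0, -1.5, 0, 0, 0, 1],
    [0, 0, -1.5, 0, 0, 0, 1],
    [0, 0, -1.5, 0, 0, 0, 1],
    [0, 0, -1.0, 0, 0, 0, 1],
    [0, 0, -0.3, 0, 0, 0, 1],
  ],
)

```text
clock: 53.2
eef_pos: [0.5643, -0.3052, 0.1459]
tool_rot: [3.139, -0.004, -0.138]
contact_force: [0.1, -0.9, -2.9]
opening: 0.232
grasp_force: 25.3
```

Run:
```python
from h import *
go(.5945,.1815,.142,np.radians(5.25)); o=get_obs(); print(o['eef_pos'])
im,d=dial();ridges(dep=d,box=((.42,.65),(.1,.4)),lo=.045); ridges(dep=d)
```

```text
shift cm [ -3.71 -48.63   0.39] len 48.8 turn z -0.23 alt 2.912 q6-> 0.8
[ 0.5642829  -0.30524038  0.14593075]
bar 84 [480.3  -5.5] [53.1 14.2] 84.14881134033203
ridge 123 [583.9 332. ] [56.3 22.2] 2.0 0.0577
ridge 112 [506.4 172.5] [55.2 19.6] 6.5 0.0585
ridge 119 [499.6 247.4] [55.3 21.4] 5.4 0.0579
ridge 123 [475.3 336. ] [55.6 20.7] 11.2 0.0577
```

A block already in the tray got knocked from (490,324) to (475,336). I'll place this last one first, then inspect the knocked one.

Emit:
carry_out(
  targets=[
    [-0.2, -1.3, 0, 0, 0, 0, 1],
    [-0.2, -2.0, 0, 0, 0, 0, 1],
    [-0.2, -2.7, 0, 0, 0, 0, 1],
    [-0.2, -2.7, 0, 0, 0, 0, 1],
    [-0.2, -2.7, 0, 0, 0, 0, 1],
    [-0.2, -2.7, 0, 0, 0, 0, 1],
    [-0.2, -2.7, 0, 0, 0, 0, 1],
    [-0.2, -2.7, 0, 0, 0, 0, 1],
    [-0.2, -2.7, 0, 0, 0, 0, 1],
    [-0.2, -2.7, 0, 0, 0, 0, 1],
  ],
)

```text
clock: 54.08
eef_pos: [0.5763, -0.0526, 0.1413]
tool_rot: [-3.141, 0.002, -0.138]
contact_force: [-0.1, 0.6, -2.5]
opening: 0.225
grasp_force: 25.3
```

Emit:
carry_out(
  targets=[
    [-0.2, -2.7, 0, 0, 0, 0, 1],
    [-0.2, -2.7, 0, 0, 0, 0, 1],
    [-0.2, -2.7, 0, 0, 0, 0, 1],
    [-0.2, -2.7, 0, 0, 0, 0, 1],
    [-0.2, -2.7, 0, 0, 0, 0, 1],
    [-0.2, -2.7, 0, 0, 0, 0, 1],
    [-0.2, -2.5, 0, 0, 0, 0, 1],
    [-0.2, -2.3, 0, 0, 0, 0, 1],
    [0, -1.7, 0, 0, 0, 0, 1],
    [0, -1.0, 0, 0, 0, 0, 1],
  ],
)

```text
clock: 54.92
eef_pos: [0.5928, 0.1847, 0.1412]
tool_rot: [-3.141, 0.002, -0.136]
contact_force: [-0.7, -0.2, -3.5]
opening: 0.227
grasp_force: 25.3
```

Emit:
carry_out(
  targets=[
    [0, 0, 0.5, 0, 0, -0.06, 1],
    [0, 0, 1.0, 0, 0, -0.06, 1],
    [0, 0, 1.0, 0, 0, -0.06, 1],
    [0, 0, 1.0, 0, 0, -0.05, 1],
    [0, 0, 1.0, 0, 0, 0, 1],
    [0, 0, 1.0, 0, 0, 0, 1],
    [0, 0, 1.0, 0, 0, 0, 1],
    [0, 0, 1.0, 0, 0, 0, 1],
    [0, 0, 0.5, 0, 0, 0, 1],
    [0, 0, 0.2, 0, 0, 0, 1],
  ],
)

```text
clock: 55.75
eef_pos: [0.5935, 0.1819, 0.059]
tool_rot: [3.142, 0.002, 0.091]
contact_force: [-0.2, 0.3, -1.4]
opening: 0.232
grasp_force: 25.3
```

Run:
```python
from h import *
go(.5945,.1815,.036,np.radians(5.25)); o=get_obs(); print(o['eef_pos'])
```

```text
shift cm [0.1  0.05 2.3 ] len 2.3 turn z -0.0 alt 3.141 q6-> 1.59
[0.59348651 0.18187809 0.05904036]
```

Emit:
carry_out(
  targets=[
    [0, 0, 0.4, 0, 0, 0, 1],
    [0, 0, 0.4, 0, 0, 0, 1],
    [0, 0, 0.4, 0, 0, 0, 1],
    [0, 0, 0.4, 0, 0, 0, 1],
    [0, 0, 0.3, 0, 0, 0, 1],
    [0, 0, 0.2, 0, 0, 0, 1],
    [0, 0, 0.1, 0, 0, 0, 1],
    [0, 0, 0.1, 0, 0, 0, 1],
    [0, 0, 0.1, 0, 0, 0, 1],
    [0, 0, 0.05, 0, 0, 0, 1],
  ],
)

```text
clock: 56.58
eef_pos: [0.5944, 0.1821, 0.0361]
tool_rot: [-3.142, -0.0, 0.092]
contact_force: [0.3, -0.4, -3.3]
opening: 0.228
grasp_force: 25.3
```

Emit:
carry_out(
  targets=[
    [0, 0, 0.05, 0, 0, 0, 1],
    [0, 0, 0, 0, 0, 0, 1],
    [0, 0, 0, 0, 0, 0, 1],
    [0, 0, 0, 0, 0, 0, 1],
    [0, 0, 0, 0, 0, 0, 1],
    [0, 0, 0, 0, 0, 0, 1],
    [0, 0, 0, 0, 0, 0, 1],
    [0, 0, 0, 0, 0, 0, 1],
    [0, 0, 0, 0, 0, 0, 1],
    [0, 0, 0, 0, 0, 0, 1],
  ],
)

```text
clock: 57.42
eef_pos: [0.5945, 0.1821, 0.036]
tool_rot: [3.142, -0.0, 0.092]
contact_force: [-3.3, -0.8, 4.6]
opening: 0.229
grasp_force: 26.3
```

Emit:
carry_out(
  targets=[
    [0, 0, 0, 0, 0, 0, 0.6],
    [0, 0, 0, 0, 0, 0, 0.5],
    [0, 0, 0, 0, 0, 0, 0.4],
    [0, 0, 0, 0, 0, 0, 0.3],
    [0, 0, 0, 0, 0, 0, 0.3],
    [0, 0, -1, 0, 0, 0, 0.3],
    [0, 0, -2, 0, 0, 0, 0.3],
    [0, 0, -3, 0, 0, 0, 0.3],
    [0, 0, -3, 0, 0, 0, 0.3],
    [0, 0, -2.5, 0, 0, 0, 0.3],
  ],
)

```text
clock: 58.25
eef_pos: [0.5949, 0.1821, 0.1535]
tool_rot: [-3.142, -0.002, 0.092]
contact_force: [1.1, 0.2, 0.7]
opening: 0.699
grasp_force: 0.0
```

Run:
```python
from h import *
o=get_obs();print(o['eef_pos'])
im,d=dial();ridges(dep=d,box=((.42,.65),(.1,.4)),lo=.045)
C=cloud('top',d); m=(np.hypot(C[...,0]-.4753,C[...,1]-.336)<.05)&(C[...,2]>.026)&(C[...,2]<.04)&(d>0)
P=C[m]; A=np.c_[P[:,:2],np.ones(len(P))]; print('slab plane',len(P),np.linalg.lstsq(A,P[:,2],rcond=None)[0],P[:,2].mean())
im,_=snapshot('side'); u,v=np.round(proj('side',[.53,.25,.02])[0]).astype(int)
cv2.imwrite('pics/tray.png',cv2.resize(im[max(0,v-50):v+50,max(0,u-65):u+65,::-1],None,fx=6,fy=6,interpolation=cv2.INTER_CUBIC))
```

```text
[0.5948709  0.18214259 0.15345368]
bar 86 [480.1  -5.4] [53.  14.6] 85.36946868896484
slab plane 53 [ 0.11178452 -0.39485562  0.12078857] 0.03194731758119177
```

View pics/tray.png

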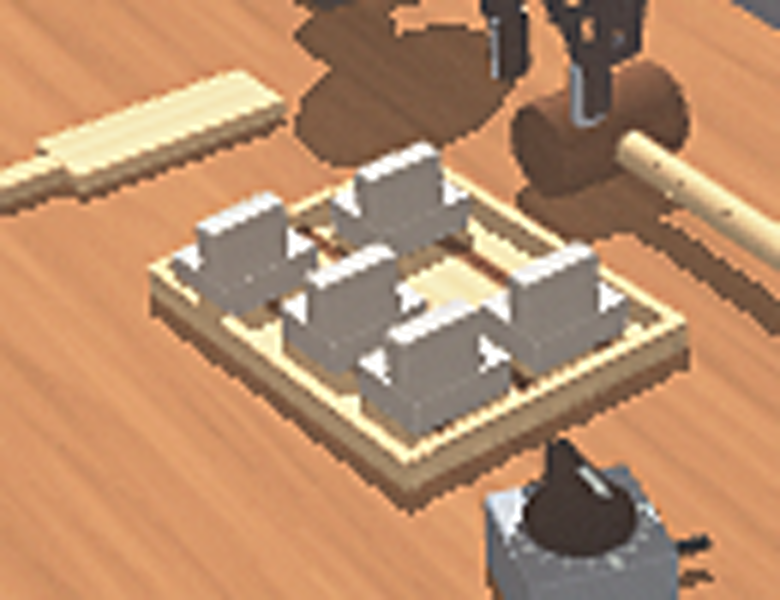

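Emit:
carry_out(
  targets=[
    [-0.5, -0.8, 0, 0, 0, 0, 0.3],
    [-1.0, -1.6, 0, 0, 0, 0, 0.3],
    [-1.4, -2.2, 0, 0, 0, 0, 0.3],
    [-1.7, -2.6, 0, 0, 0, 0, 0.3],
    [-1.7, -2.6, 0, 0, 0, 0, 0.3],
    [-1.5, -2.4, 0, 0, 0, 0, 0.3],
    [-1.2, -2.0, 0, 0, 0, 0, 0.3],
    [-0.9, -1.4, 0, 0, 0, 0, 0.3],
    [-0.5, -0.8, 0, 0, 0, -0.05, 0.3],
    [0, 0, 0, 0, 0, -0.05, 0.3],
  ],
)

```text
clock: 59.18
eef_pos: [0.4723, 0.3375, 0.1487]
tool_rot: [3.142, 0.004, 0.197]
contact_force: [-0.8, 0.8, -0.0]
opening: 0.699
grasp_force: 0.0
```

Emit:
carry_out(
  targets=[
    [0, 0, 1.0, 0, 0, 0, 0.3],
    [0, 0, 1.0, 0, 0, 0, 0.3],
    [0, 0, 1.0, 0, 0, 0, 0.3],
    [0, 0, 1.0, 0, 0, 0, 0.3],
    [0, 0, 1.0, 0, 0, 0, 0.3],
    [0, 0, 1.0, 0, 0, 0, 0.3],
    [0, 0, 0, 0, 0, 0, 0.3],
    [0, 0, 0, 0, 0, 0, 0.3],
    [0, 0, 0, 0, 0, 0, 0.3],
    [0, 0, 0, 0, 0, 0, 0.3],
  ],
)

```text
clock: 60.02
eef_pos: [0.4764, 0.336, 0.0913]
tool_rot: [-3.141, -0.001, 0.192]
contact_force: [-0.5, -0.1, -0.3]
opening: 0.702
grasp_force: 0.0
```

Run:
```python
from h import *
go(.4753,.336,.036,np.radians(11.2)); print(get_obs()['eef_pos'])
im,d=dial();ridges(dep=d,box=((.40,.65),(.1,.4)),lo=.045)
im,_=snapshot('side'); u,v=np.round(proj('side',[.475,.336,.04])[0]).astype(int)
cv2.imwrite('pics/k.png',cv2.resize(im[max(0,v-30):v+30,max(0,u-40):u+40,::-1],None,fx=8,fy=8,interpolation=cv2.INTER_CUBIC))
```

```text
shift cm [-0.11 -0.02  5.53] len 5.5 turn z -0.004 alt 3.138 q6-> 1.79
[0.47639721 0.33603099 0.09130339]
bar 83 [480.6  -5.5] [53.1 15.2] 83.7835693359375
ridge 112 [595.1 180.2] [56.7 19.8] 7.1 0.0578
ridge 125 [583.9 332.7] [55.8 21.6] 5.0 0.0576
ridge 112 [506.7 172.4] [54.2 19.6] 6.9 0.058
ridge 122 [499.1 248.3] [54.5 21. ] 5.2 0.0581
ridge 38 [461.9 329.6] [26.  13.1] 14.9 0.0563
```

View pics/k.png

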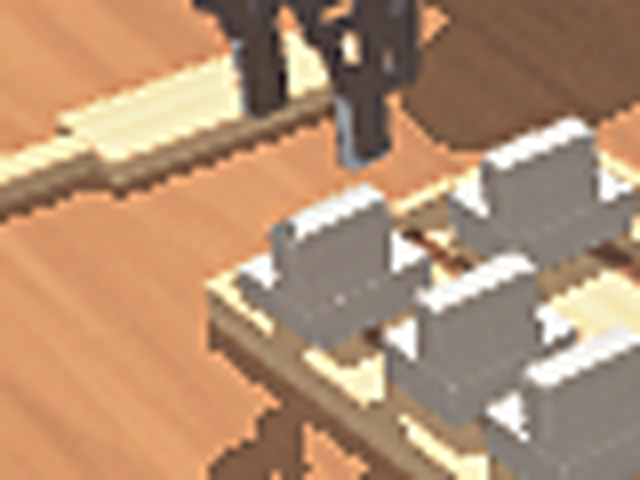

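Emit:
carry_out(
  targets=[
    [-0.1, 0, 1.0, 0, 0, 0, 0.3],
    [0, 0, 1.0, 0, 0, 0, 0.3],
    [0, 0, 1.0, 0, 0, 0, 0.3],
    [0, 0, 1.0, 0, 0, 0, 0.3],
    [0, 0, 0.8, 0, 0, 0, 0.3],
    [0, 0, 0.5, 0, 0, 0, 0.3],
    [0, 0, 0.1, 0, 0, 0, 0.3],
    [0, 0, 0, 0, 0, 0, 0.3],
    [0, 0, 0, 0, 0, 0, 0.3],
    [0, 0, 0, 0, 0, 0, 0.3],
  ],
)

```text
clock: 60.95
eef_pos: [0.4752, 0.3359, 0.0371]
tool_rot: [-3.141, -0.001, 0.192]
contact_force: [-0.5, -0.9, -0.3]
opening: 0.699
grasp_force: 0.0
```

Emit:
carry_out(
  targets=[
    [0, 0, 0, 0, 0, 0, 0.5],
    [0, 0, 0, 0, 0, 0, 0.6],
    [0, 0, 0, 0, 0, 0, 0.7],
    [0, 0, 0, 0, 0, 0, 0.75],
    [0, 0, 0, 0, 0, 0, 0.8],
    [0, 0, 0, 0, 0, 0, 1],
    [0, 0, 0, 0, 0, 0, 1],
    [0, 0, 0, 0, 0, 0, 1],
    [0, 0, 0, 0, 0, 0, 1],
    [0, 0, 0, 0, 0, 0, 1],
  ],
)

```text
clock: 61.78
eef_pos: [0.4752, 0.3353, 0.0369]
tool_rot: [3.141, -0.0, 0.192]
contact_force: [0.6, -4.9, 4.5]
opening: 0.232
grasp_force: 24.6
```

Emit:
carry_out(
  targets=[
    [0, 0, -0.2, 0, 0, 0, 1],
    [0, 0, -0.4, 0, 0, 0, 1],
    [0, 0, -0.6, 0, 0, 0, 1],
    [0, 0, -0.7, 0, 0, 0, 1],
    [0, 0, -0.7, 0, 0, 0, 1],
    [0, 0, -0.4, 0, 0, 0, 1],
    [0, 0, 0, 0, 0, 0, 1],
    [0, 0, 0, 0, 0, 0, 1],
    [0, 0, 0, 0, 0, 0, 1],
    [0, 0, 0, 0, 0, 0, 1],
  ],
)

```text
clock: 62.62
eef_pos: [0.4743, 0.3356, 0.0662]
tool_rot: [3.142, 0.001, 0.192]
contact_force: [-0.3, -0.4, -2.8]
opening: 0.232
grasp_force: 25.3
```

Run:
```python
from h import *
go(.491,.3235,.0355,np.radians(5.25)); print(get_obs()['eef_pos'])
```

```text
shift cm [1.4  1.5  3.07] len 3.7 turn z 0.1 alt -3.041 q6-> 1.89
[0.47434418 0.33556616 0.06622952]
```

Emit:
carry_out(
  targets=[
    [0.5, 0.5, 0, 0, 0, 0, 1],
    [0.5, 0.5, 0, 0, 0, 0, 1],
    [0.4, 0.5, 0, 0, 0, 0, 1],
    [0, 0, 0.3, 0, 0, 0.05, 1],
    [0, 0, 0.6, 0, 0, 0.05, 1],
    [0, 0, 0.6, 0, 0, 0, 1],
    [0, 0, 0.6, 0, 0, 0, 1],
    [0, 0, 0.3, 0, 0, 0, 1],
    [0, 0, 0.3, 0, 0, 0, 1],
    [0, 0, 0.1, 0, 0, 0, 1],
  ],
)

```text
clock: 63.45
eef_pos: [0.4911, 0.3234, 0.0379]
tool_rot: [3.141, 0.001, 0.092]
contact_force: [-0.3, -0.2, -2.6]
opening: 0.231
grasp_force: 25.2
```

Emit:
carry_out(
  targets=[
    [0, 0, 0.1, 0, 0, 0, 1],
    [0, 0, 0.1, 0, 0, 0, 1],
    [0, 0, 0, 0, 0, 0, 1],
    [0, 0, 0, 0, 0, 0, 1],
    [0, 0, 0, 0, 0, 0, 1],
    [0, 0, 0, 0, 0, 0, 1],
    [0, 0, 0, 0, 0, 0, 1],
    [0, 0, 0, 0, 0, 0, 1],
    [0, 0, 0, 0, 0, 0, 1],
    [0, 0, 0, 0, 0, 0, 1],
  ],
)

```text
clock: 64.28
eef_pos: [0.4916, 0.3238, 0.0369]
tool_rot: [-3.141, -0.001, 0.092]
contact_force: [0.1, 1.2, 0.8]
opening: 0.224
grasp_force: 25.5
```

Emit:
carry_out(
  targets=[
    [0, 0, 0, 0, 0, 0, 0.6],
    [0, 0, 0, 0, 0, 0, 0.5],
    [0, 0, 0, 0, 0, 0, 0.4],
    [0, 0, 0, 0, 0, 0, 0.3],
    [0, 0, 0, 0, 0, 0, 0.3],
    [0, 0, -1, 0, 0, 0, 0.3],
    [0, 0, -2, 0, 0, 0, 0.3],
    [0, 0, -3, 0, 0, 0, 0.3],
    [0, 0, -3, 0, 0, 0, 0.3],
    [0, 0, -2.5, 0, 0, 0, 0.3],
  ],
)

```text
clock: 65.12
eef_pos: [0.4918, 0.3238, 0.1544]
tool_rot: [-3.141, -0.002, 0.092]
contact_force: [0.1, 0.1, 0.5]
opening: 0.703
grasp_force: 0.0
```

Emit:
carry_out(
  targets=[
    [-0.2, 1.5, -0.5, 0, 0, 0, 0],
    [-0.3, 2.5, -0.5, 0, 0, 0, 0],
    [-0.5, 3.6, 0, 0, 0, 0, 0],
    [-0.5, 4.0, 0, 0, 0, 0, 0],
    [-0.5, 4.0, 0, 0, 0, 0, 0],
    [-0.5, 4.0, 0, 0, 0, 0, 0],
    [-0.5, 4.0, 0, 0, 0, 0, 0],
    [-0.5, 4.0, 0, 0, 0, 0, 0],
    [-0.4, 3.2, 0, 0, 0, 0, 0],
    [-0.2, 1.9, 0, 0, 0, 0, 0],
  ],
)

```text
clock: 65.95
eef_pos: [0.4798, -0.0092, 0.1618]
tool_rot: [3.141, -0.0, 0.089]
contact_force: [0.3, 0.1, -0.1]
opening: 1.0
grasp_force: 0.0
```

Emit:
carry_out(
  targets=[
    [0, 0, 0, 0, 0, -0.1, 0],
    [0, 0, 0, 0, 0, -0.1, 0],
    [0, 0, 0, 0, 0, -0.1, 0],
    [0, 0, 0, 0, 0, -0.1, 0],
    [0, 0, 0, 0, 0, -0.1, 0],
    [0, 0, 0, 0, 0, -0.1, 0],
    [0, 0, 0, 0, 0, -0.1, 0],
    [0, 0, 0, 0, 0, -0.1, 0],
    [0, 0, 0, 0, 0, -0.1, 0],
    [0, 0, 0, 0, 0, -0.1, 0],
  ],
)

```text
clock: 66.78
eef_pos: [0.48, -0.0061, 0.1616]
tool_rot: [-3.141, 0.0, 1.097]
contact_force: [0.2, -0.0, 1.2]
opening: 0.999
grasp_force: 0.0
```

Emit:
carry_out(
  targets=[
    [0, 0, 0, 0, 0, -0.1, 0],
    [0, 0, 0, 0, 0, -0.1, 0],
    [0, 0, 0, 0, 0, -0.1, 0],
    [0, 0, 0, 0, 0, -0.07, 0],
    [0, 0, 0, 0, 0, 0, 0],
    [0, 0, 0, 0, 0, 0, 0],
    [0, 0, 0, 0, 0, 0, 0],
    [0, 0, 0, 0, 0, 0, 0],
    [0, 0, 0, 0, 0, 0, 0],
    [0, 0, 0, 0, 0, 0, 0],
  ],
)

```text
clock: 67.62
eef_pos: [0.4805, -0.0058, 0.1616]
tool_rot: [-3.142, 0.0, 1.461]
contact_force: [0.4, -0.4, 0.4]
opening: 1.0
grasp_force: 0.0
```

Run:
```python
from h import *
go(.4805,-.0055,.058,1.462); o=get_obs();print(o['eef_pos'],o['opening'],o['qpos'][5])
im,d=dial();ridges(dep=d,box=((.40,.65),(.1,.4)),lo=.045); ridges(dep=d)
im,_=snapshot('side'); u,v=np.round(proj('side',[.53,.25,.02])[0]).astype(int)
cv2.imwrite('pics/tray2.png',cv2.resize(im[max(0,v-50):v+50,max(0,u-65):u+65,::-1],None,fx=6,fy=6,interpolation=cv2.INTER_CUBIC))
```

```text
shift cm [ 0.03 -0.   10.36] len 10.4 turn z -0.001 alt 3.141 q6-> -0.15
[ 0.48050734 -0.00583005  0.16158007] 0.9995150389760521 -0.1502221311740242
dial hidden 1
ridge 113 [595.  180.4] [57.6 19.7] 7.2 0.0577
ridge 122 [584.2 332.7] [57.6 21.5] 3.0 0.0578
ridge 109 [506.6 172.4] [55.2 19.7] 8.2 0.0577
ridge 118 [499. 248.] [54.5 20.7] 6.1 0.0578
ridge 124 [492.5 323.9] [56.  22.1] 3.0 0.0582
```

View pics/tray2.png

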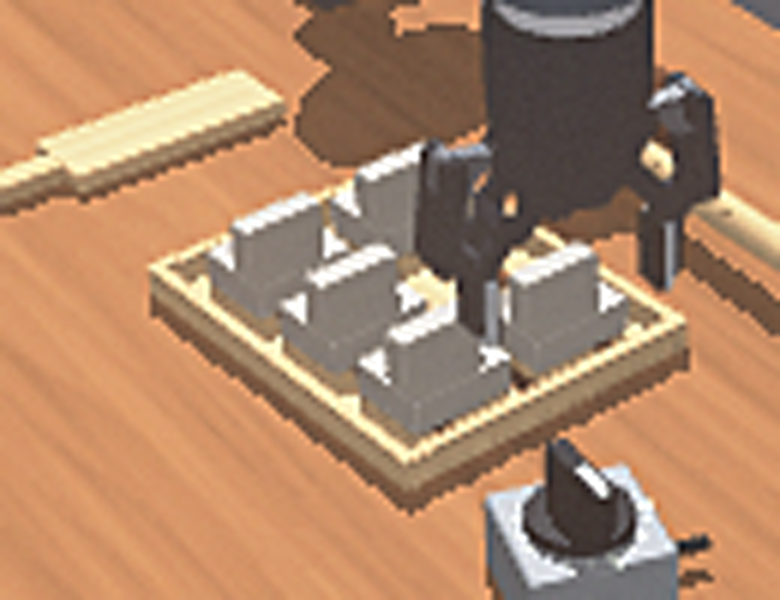

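All five blocks stand flat and apart in the tray. Now turning the dial to off.

Emit:
carry_out(
  targets=[
    [0, 0, 1.4, 0, 0, 0, 0],
    [0, 0, 1.4, 0, 0, 0, 0],
    [0, 0, 1.4, 0, 0, 0, 0],
    [0, 0, 1.4, 0, 0, 0, 0],
    [0, 0, 1.4, 0, 0, 0, 0],
    [0, 0, 1.4, 0, 0, 0, 0],
    [0, 0, 1.0, 0, 0, 0, 0],
    [0, 0, 0.6, 0, 0, 0, 0],
    [0, 0, 0.3, 0, 0, 0, 0],
    [0, 0, 0, 0, 0, 0, 0],
  ],
  newtons=35,
)

```text
clock: 68.55
eef_pos: [0.4803, -0.0058, 0.0582]
tool_rot: [-3.141, -0.0, 1.462]
contact_force: [-0.9, 0.6, -0.4]
opening: 0.998
grasp_force: 0.0
```

Emit:
carry_out(
  targets=[
    [0, 0, 0, 0, 0, 0, 1],
    [0, 0, 0, 0, 0, 0, 1],
    [0, 0, 0, 0, 0, 0, 1],
    [0, 0, 0, 0, 0, 0, 1],
    [0, 0, 0, 0, 0, 0, 1],
    [0, 0, 0, 0, 0, 0, 1],
    [0, 0, 0, 0, 0, 0, 1],
    [0, 0, 0, 0, 0, 0, 1],
    [0, 0, 0, 0, 0, 0, 1],
    [0, 0, 0, 0, 0, 0, 1],
  ],
)

```text
clock: 69.38
eef_pos: [0.4826, -0.0061, 0.0594]
tool_rot: [3.137, 0.0, 1.461]
contact_force: [5.3, 1.2, -2.2]
opening: 0.154
grasp_force: 41.6
```

Emit:
carry_out(
  targets=[
    [0, 0, 0, 0, 0, -0.08, 1],
    [0, 0, 0, 0, 0, -0.08, 1],
    [0, 0, 0, 0, 0, -0.08, 1],
    [0, 0, 0, 0, 0, -0.08, 1],
    [0, 0, 0, 0, 0, -0.08, 1],
    [0, 0, 0, 0, 0, -0.08, 1],
    [0, 0, 0, 0, 0, -0.08, 1],
    [0, 0, 0, 0, 0, -0.08, 1],
    [0, 0, 0, 0, 0, -0.08, 1],
    [0, 0, 0, 0, 0, -0.08, 1],
  ],
)

```text
clock: 70.22
eef_pos: [0.4822, -0.0063, 0.0594]
tool_rot: [3.139, 0.003, 2.266]
contact_force: [3.6, -0.8, -0.6]
opening: 0.153
grasp_force: 41.9
```

Emit:
carry_out(
  targets=[
    [0, 0, 0, 0, 0, -0.08, 1],
    [0, 0, 0, 0, 0, -0.08, 1],
    [0, 0, 0, 0, 0, -0.08, 1],
    [0, 0, 0, 0, 0, -0.08, 1],
    [0, 0, 0, 0, 0, -0.08, 1],
    [0, 0, 0, 0, 0, -0.08, 1],
    [0, 0, 0, 0, 0, -0.08, 1],
    [0, 0, 0, 0, 0, -0.02, 1],
    [0, 0, 0, 0, 0, 0, 1],
    [0, 0, 0, 0, 0, 0, 1],
  ],
)

```text
clock: 71.05
eef_pos: [0.482, -0.0066, 0.0593]
tool_rot: [-3.141, 0.003, 2.84]
contact_force: [4.1, -3.8, 1.4]
opening: 0.152
grasp_force: 42.0
```

Emit:
carry_out(
  targets=[
    [0, 0, 0, 0, 0, 0, 0],
    [0, 0, 0, 0, 0, 0, 0],
    [0, 0, 0, 0, 0, 0, 0],
    [0, 0, 0, 0, 0, 0, 0],
    [0, 0, 0, 0, 0, 0, 0],
    [0, 0, 0, 0, 0, 0, 0],
    [0, 0, -2, 0, 0, 0, 0],
    [0, 0, -3, 0, 0, 0, 0],
    [0, 0, -3, 0, 0, 0, 0],
    [0, 0, -3, 0, 0, 0, 0],
  ],
)

```text
clock: 71.88
eef_pos: [0.4799, -0.0056, 0.1695]
tool_rot: [3.142, -0.001, 2.842]
contact_force: [1.2, 0.2, 0.5]
opening: 0.996
grasp_force: 0.0
```

Run:
```python
from h import *
go(.48,-.18,.2,2.86,p=(.4805,-.0055,.165)); print(get_obs()['eef_pos'])
```

```text
shift cm [ -5.11 -16.69  -3.5 ] len 17.8 turn z -0.018 alt 3.123 q6-> -1.55
[ 0.47993821 -0.00559684  0.16950098]
```

Emit:
carry_out(
  targets=[
    [-0.5, -1.7, -0.3, 0, 0, 0, 0],
    [-0.5, -1.7, -0.4, 0, 0, 0, 0],
    [-0.5, -1.7, -0.4, 0, 0, 0, 0],
    [-0.5, -1.7, -0.4, 0, 0, 0, 0],
    [-0.5, -1.7, -0.4, 0, 0, 0, 0],
    [-0.5, -1.7, -0.4, 0, 0, 0, 0],
    [-0.5, -1.7, -0.4, 0, 0, 0, 0],
    [-0.5, -1.7, -0.4, 0, 0, 0, 0],
    [-0.5, -1.7, -0.4, 0, 0, 0, 0],
    [-0.5, -1.7, 0, 0, 0, 0, 0],
  ],
)

```text
clock: 72.72
eef_pos: [0.4783, -0.184, 0.2044]
tool_rot: [-3.141, 0.001, 2.842]
contact_force: [0.6, 0.6, 0.0]
opening: 1.001
grasp_force: 0.0
```

Run:
```python
from h import *
im,d=dial();ridges(dep=d,box=((.40,.65),(.1,.4)),lo=.045)
cv2.imwrite('pics/end.png',np.hstack([cv2.resize(im[195:242,235:285,::-1],(400,376),interpolation=cv2.INTER_CUBIC),cv2.resize(im[155:245,130:230,::-1],(400,376),interpolation=cv2.INTER_CUBIC)]))
```

```text
bar 80 [480.1  -5.9] [13.4 53.7] 72.99410247802734
ridge 111 [595.9 180. ] [55.5 20.4] 7.0 0.0582
ridge 121 [583.2 332.9] [56.6 21.2] 4.9 0.0572
ridge 112 [506.1 172.3] [55.5 19.5] 7.9 0.058
ridge 122 [498.9 248. ] [54.8 20.9] 6.3 0.058
ridge 125 [492.8 323.9] [56.6 21.7] 4.0 0.0575
```

View pics/end.png

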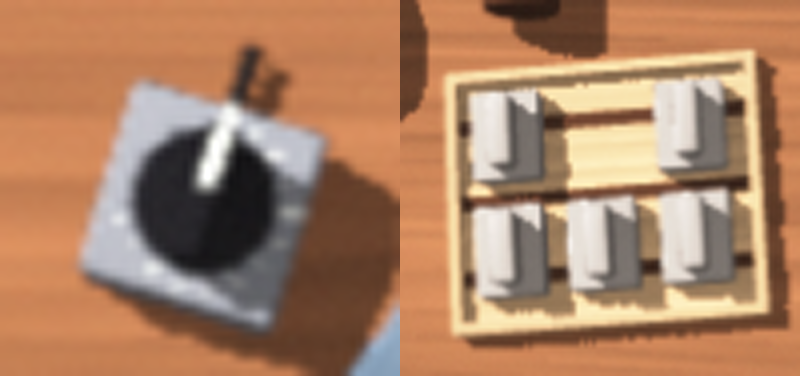

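The pointer at (215,150) lies on the off mark, the dial is at about 0 rad, and the five blocks stand flat and apart in the tray.

```bash
python3 -c "
from rig import manip; print(manip.close_job())"
```

```text
the job is handed in; nothing more can be done
None
```

The job is handed in at about 73 s: the dial went to release (about 1.42 rad), all five blocks present stand ridge up and apart in the tray (one was knocked aside mid-run and I set it back), and the dial is at off (about 0 rad); the hand-in call returned no verdict.

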